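Fish a dropped sample tube out of the gap beside the tube rack

TASK

A capped blood tube has dropped into the narrow gap between the drawer unit and the tube rack. Take the bent rod from its stand, reach down behind the tube with it and drag the tube along the gap, over the cable cover, until it lies wholly in the steel tray at the gap's mouth; then hang the rod back in its stand. Go gently, by feel: do not lean on the gap's floor, cover or sides or squeeze the tube with the rod, touch the tube only with the rod, keep the gripper off the units, and leave everything else where it is.

Things in the scene. Friction and masses are not known exactly. Their poses are not given: they have to be found in the camera images.
- bay: Fixed desk unit: white drawer unit (x -118 to -18 mm, 100 high) and white rack of purple-capped tubes (x 18 to 108, 92 high), both y -370 to 0, with a 36 mm gap between. Origin: on the desk, mid-gap at its mouth; x across the gap, y out of the gap into the tray, z up. The rod may press on it (floor, cover and tray too) with at most 25 N, gripper and arm with 8 N.
- gap_mouth (a point): Middle of the gap's mouth, at floor level, 6 mm above the desk. Axes as the desk unit's. The gap (x -18 to 18 mm) is open above and runs level from here to a 60 mm high block at y = -360.
- gap_end (a point): Middle of the gap's closed end, at floor level, 360 mm from gap_mouth: the line from here to gap_mouth is the gap's middle line.
- cover_mean (a point): Mean place of the yellow cable cover on the gap's floor, NOT its true place: a smooth hump between tube and mouth, across the whole gap, flat top 24 mm long, 27 degree ramps to both sides. Its middle lies up to 30 mm nearer or farther along the gap than this (y -130 to -70 mm of the desk unit), its top 5 to 33 mm above the floor: neither is measured, feel for them.
- tray (a point): Middle of the steel tray's floor, 6 mm above the desk: inside 138 mm across (x +-69 of the desk unit), y 0 to 164 mm, level with the gap's floor, rims 18 mm above the desk. The tube must end here, both ends past the gap's mouth.
- tube_center (a point): Middle of the dropped tube, on its axis. Glass, 15 mm in diameter, red squared cap 16 x 16 x 22 mm, 100 mm long in all, about 25 g. It lies along the gap beyond the cable cover, the cap always at the end farther from the mouth. Its y axis points from cap to round end. The rod may press on it with at most 15 N.
- tube_cap (a point): Middle of the flat outer end of the tube's cap (50 mm from the tube's middle).
- tube_tip (a point): Outermost point of the tube's round end (50 mm from the tube's middle).
- tube: The dropped tube itself; origin at its middle, axes as for tube_center.
- rod_grip (a point): Grip point of the bent rod, 120 g, hanging upright in its stand: in the orange handle, a block 26 x 26 mm, 60 mm tall, on its axis 32 mm above its underside. z points up.
- rod_toe (a point): Lowest point of the rod's bent end, mid-J: 182 mm below rod_grip and 9 mm along the rod's +x from it. The steel rod, 8 mm thick, runs straight down from the handle's axis, turns 18 mm along the rod's +x and up again for 65 mm: a flat J, black rubber sleeved, spanning x -4 to 22 mm of the handle's axis. It fits the gap with x across it, and cannot pass the tube.
- rod: The bent rod; origin on the handle's axis at its underside (32 mm below rod_grip), axes as for rod_grip.
- stand: Fixed steel stand; origin on the desk under the hanging rod, whose axes are along the stand's at the start. Two level prongs, 16 mm apart, splayed at the ends, point to the stand's -x from a post at x = 45 to x = -46 mm; top at z = 165, the handle rests on them. Foot plate 130 x 90 x 8 mm. Lift the rod 10 mm and draw it out towards -x; hang it back likewise, at x -25 to 30.
- gel: Bystander: green gel bottle, 56 mm in diameter, 130 mm tall; origin under its centre.
- pot: Bystander: clear specimen pot with blue cap, 52 mm in diameter, 60 mm tall; origin under its centre.
- roll: Bystander: upright cardboard roll, 68 mm in diameter, 100 mm tall; origin under its centre.
- marker: Bystander: black marker lying on the desk, 14 mm thick, 130 mm long along its x; origin under its centre.
- mug: Bystander: white mug, 74 mm in diameter, 85 mm tall; origin under its centre.
Not all that is in view belongs to the job. Leave any blue or green look-alike of the tube alone.

How it is judged:
On the way, in this order (a step that is already met when the one before it is completed fails the run):
1. the rod's bent end is down in the gap behind the tube (x of rod_toe in the frame of bay between -0.02 and 0.02 m and z of rod_toe in the frame of bay below 0.03 m and y of rod_toe in the frame of bay between -0.36 and -0.24 m), for 0.1 s.
2. the tube has come out of the gap, wholly past its mouth (y of tube_cap in the frame of bay between 0.003 and 0.166 m and y of tube_tip in the frame of bay between 0.003 and 0.166 m), for 0.1 s.
At the end, for the whole second after the job is handed in: The tube lies in the tray (both ends over 3 mm past the gap mouth, middle under 26 mm above the desk); the rod hangs released on the prongs, upright within 7 degrees (grip point within 8 mm of the middle plane, x -25 to 30 mm, height 190 to 203 mm); both at rest (all of step 2 and x of tube_center in the frame of bay between -0.07 and 0.07 m and z of tube_center in the frame of bay below 0.026 m and x of rod_grip in the frame of stand between -0.025 and 0.03 m and y of rod_grip in the frame of stand between -0.008 and 0.008 m and z of rod_grip in the frame of stand between 0.19 and 0.203 m and angle between rod_grip's own z axis and vertical below 0.12 rad and linear speed of each of rod, tube below 0.03 m/s); the robot touches nothing.
It fails at once if the rod presses on the gap's floor, cover, sides or tray with more than 25 N (contact force between rod and bay above 25 N).
It fails at once if the rod presses on the tube with more than 15 N (contact force between rod and tube above 15 N).
It fails at once if the gripper or arm touches the tube (contact force between any of the fingers, the arm and tube above 0.3 N).
It fails at once if the gripper or arm presses on the desk unit with more than 8 N (contact force between any of the fingers, the arm and bay above 8 N).
It fails at once if a bystander is moved more than 30 mm (distance of any of gel, pot, roll, marker, mug from where it was at the start of the episode above 0.03 m).
It also fails if it takes over 72 s, if anything falls off the work surface, if the arm or the gripper's body presses on something with over 40 N, if the wrist force passes 120 N, or if a joint passes its speed limit or range.

ROBOT

A 6-joint arm with a two-finger parallel gripper is mounted at the origin on the work surface. World frame = base frame: x ahead of the robot, y to its left, z up, the work surface at z = 0. Lengths are in m, angles in rad, forces in N, time in s.
With the tool pointing down it reaches from about 0.3 to 0.875 m from the base axis. Payload 6.4 kg.
Tool frame: the origin (TCP) lies midway between the tips of the shut fingers; the grasp point (between the pads) lies 19 mm behind it; x points along the fingers, y is the direction in which the jaws open and shut, and the axes are right-handed (so a half turn about x gives the same grasp; the last joint's range is limited). The gripper opens to 85 mm and grips with 20 to 120 N. Pads are 22 mm wide; open, the fingers measure 114 mm over their backs; the gripper's body (76 mm by 85 mm) begins 54 mm behind the grasp point. The pads swing forward as they close: fully open they stand 13 mm farther back than shut.
Start: joints at [-1.48, 0.181, 1.607, -0, 1.354, -0.206], TCP at [0.168, -0.55, 0.231] pointing down, gripper open.
Joint ranges: [-2.99, 2.99], [-0.89, 2.07], [0.3, 2.58], [-1.14, 4.28], [0, 2.63], [-3.12, 3.12]. Speed limits (rad/s): [2.57, 2.57, 3.01, 3.14, 3.14, 3.14].

INTERFACE

Orientations are given as a unit quaternion [w, x, y, z].
In Python, from bench import ctrl gives the robot as it stands.
- The arm moves only by the tool servo_tool, never from a script. Its argument "targets" is a list of rows, each a list of 7 numbers: the turn, a rotation vector about the tool's x, y, z in rad, then the shift along the tool's x, y, z in mm, then the opening, from -1 (shut) to 1 (fully open). A call has exactly 8 rows; each row is the pose to reach, as a shift and turn from the pose measured when the call began, along the tool's axes at that moment; what a row does not reach only later rows make up. A row lasts 1/8 s, in which the tool goes at most 62.5 mm and 10.7 degrees, less where a joint would pass 70% of its speed; a pose out of reach is approached as far as the arm can. A call with a gripper value outside its range is refused whole. The fingers move at their own pace and stop on an object; the grip force is fixed at half the most. Time passes only in rows, so rows that repeat a pose let the fingers close, or fill a call up. It gives the time, the measured TCP pose, the force and the opening at its end, in the units of the state.
- ctrl.get_obs(): the state, without advancing time (a new reading comes with each control period).
- ctrl.camera(name): name is "scene" or "top"; returns a dict with "pixels" (420x560x3 uint8, blue, green, red), "intrinsics" (3x3 intrinsics, pixels), "R" (3x3) and "t" (3): a world point X has camera coordinates R X + t. Camera axes: x right, y down, z forward; pixel columns grow to the right and rows downward; lengths in m; the calibration is good to about 2 mm. A picture is of the moment at which its call begins. There is no depth.
- ctrl.hand_in(): hands the job in, once; it reports no verdict.
The state is a dict: "time_s": time; "q": joint angles; "dq": joint speeds; "joint_efforts": joint torques, N m; "eef_pos": TCP position; "eef_rot": TCP orientation; "wrist_force": force on the tool from outside, world axes, zero at the start; "torque": the same for the moment, N m; "opening": opening from 0.0 (shut) to 1.0 (fully open).
Only numpy, scipy, OpenCV 4.12 (cv2) and the standard library are available. Lean on these libraries where they do the work, as an engineer would, in place of code of your own. Each camera call takes 0.05 s, during which the arm holds its last target.

## Working session

There is one attempt and no reset: what is moved stays moved. The work goes in short steps, Python scripts to look and compute and a tool call to move; the robot and the scene stay as the last step left them, time stands still between calls to the robot, and variables do not carry over. Pictures are saved under pics/ and viewed, and the job is handed in when it is done.

Besides the shell and the picture viewer there is one more tool, called after ">>>" as a command line: name --pt "numbers of a row" for each row, then --argument value for the rest. servo_tool: Moves the arm, as the interface text tells. Its arguments: {"type":"object","properties":{"targets":{"type":"array","items":{"type":"array","items":{"type":"number"}}}},"required":["targets"]}

```bash
ls; mkdir -p pics
python3 - <<'E'
from bench import ctrl
import cv2,numpy as np
o=ctrl.get_obs()
for k,v in o.items(): print(k,np.round(v,4))
for n in("scene","top"):
    c=ctrl.camera(n); cv2.imwrite(f"pics/{n}0.png",c["pixels"])
    print(n,np.round(c["intrinsics"],1).tolist(),np.round(c["R"],4).tolist(),np.round(c["t"],4).tolist())
E
```

```text
pics
time_s 0.0
q [-1.4803  0.1815  1.608  -0.      1.3538 -0.2063]
dq [ 0.0007  0.0008 -0.0005  0.0006  0.0004 -0.0005]
joint_efforts [-2.10000e-03 -4.44880e+01 -3.51336e+01 -4.00000e-04  9.10000e-03
  0.00000e+00]
eef_pos [ 0.1681 -0.5493  0.2304]
eef_rot [ 0.104   0.6994  0.1052 -0.6993]
wrist_force [-0.9462 -0.6084 -0.4151]
torque [-0.0518  0.0103 -0.0124]
opening 1.0001
scene [[473.4, 0.0, 276.3], [0.0, 473.4, 212.0], [0.0, 0.0, 1.0]] [[0.7709, 0.6368, -0.0096], [0.3259, -0.4074, -0.8531], [-0.5472, 0.6545, -0.5216]] [-0.3862, -0.0653, 1.9495]
top [[443.6, 0.0, 286.4], [0.0, 443.6, 206.9], [0.0, 0.0, 1.0]] [[0.0199, -0.9998, -0.0059], [-0.9919, -0.019, -0.1254], [0.1253, 0.0083, -0.9921]] [-0.0599, 0.5676, 1.3114]
```

View pics/scene0.png

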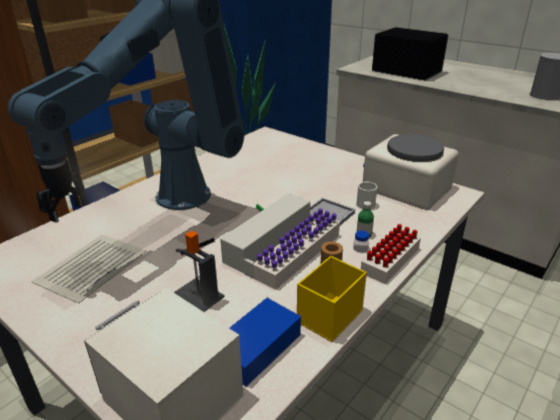

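View pics/top0.png

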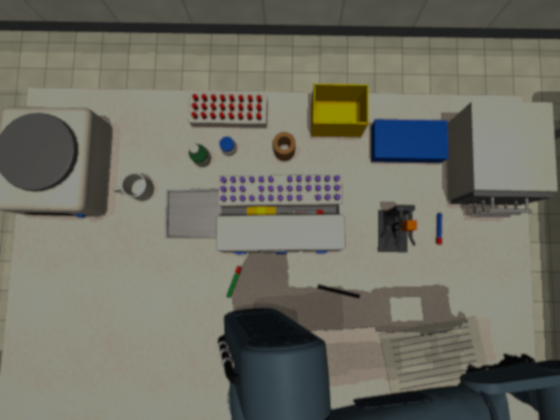

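Run:
```python
import cv2,numpy as np
t=cv2.imread("pics/top0.png")
a=cv2.resize(t[165:260,160:350],(760,380),interpolation=cv2.INTER_CUBIC)
cv2.imwrite("pics/c1.png",a)
b=cv2.resize(t[190:260,360:460],(800,560),interpolation=cv2.INTER_CUBIC)
cv2.imwrite("pics/c2.png",b)
s=cv2.imread("pics/scene0.png")
cv2.imwrite("pics/c3.png",cv2.resize(s[210:320,160:260],(545,600),interpolation=cv2.INTER_CUBIC))
```

```text
(no output)
```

View pics/c1.png

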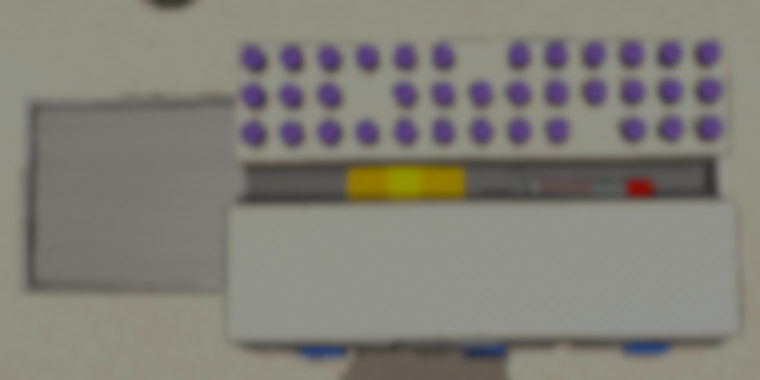

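View pics/c2.png

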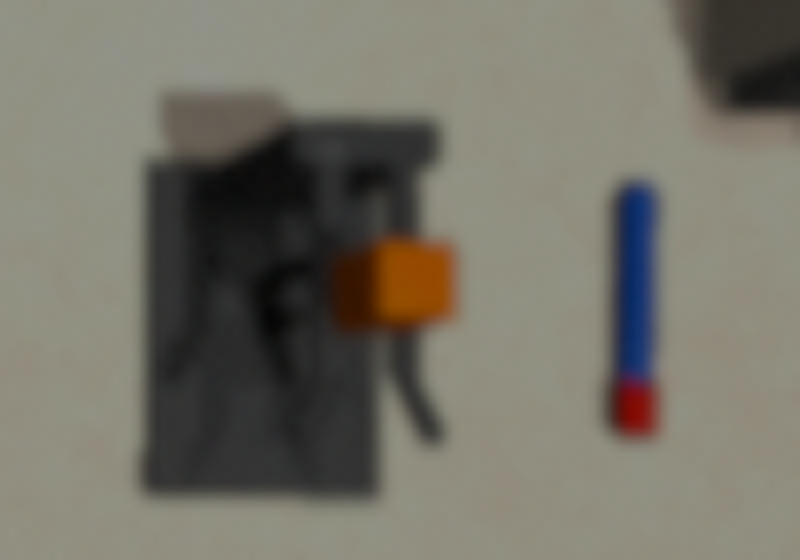

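View pics/c3.png

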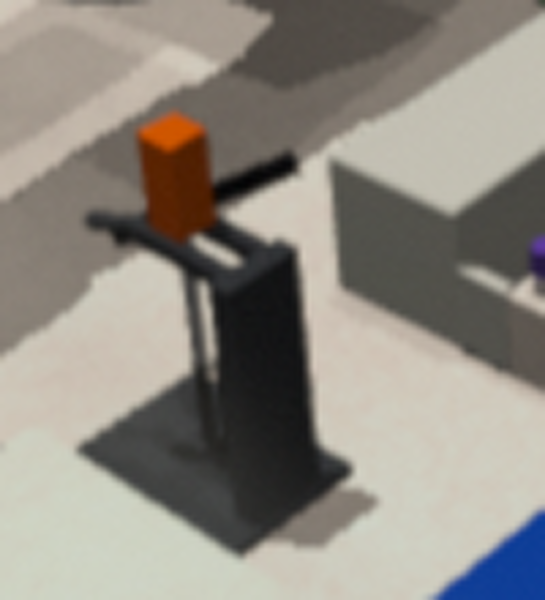

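```bash
cat > h.py <<'E'
import cv2,numpy as np
from scipy.spatial.transform import Rotation as Ro
def cams():
    from bench import ctrl
    return {n:ctrl.camera(n) for n in("scene","top")}
def ray(c,uv,z):
    K=np.array(c["intrinsics"]);R=np.array(c["R"]);t=np.array(c["t"])
    d=R.T@np.linalg.solve(K,[uv[0],uv[1],1]);o=-R.T@t
    return o+d*(z-o[2])/d[2]
def proj(c,X):
    p=np.array(c["intrinsics"])@(np.array(c["R"])@np.array(X)+np.array(c["t"]));return p[:2]/p[2]
def tri(ca,ua,cb,ub):
    P=[np.array(c["intrinsics"])@np.c_[np.array(c["R"]),np.array(c["t"])] for c in(ca,cb)]
    X=cv2.triangulatePoints(P[0],P[1],np.array(ua,float).reshape(2,1),np.array(ub,float).reshape(2,1));return (X[:3]/X[3]).ravel()
E
python3 - <<'E'
from h import *
import pickle
C=cams(); pickle.dump(C,open("c0.pkl","wb"))
T=C["top"]
def cr(x,y): return x/4+160-0.375, y/4+165-0.375
for nm,p,z in [("dr ml nearmouth-gap",(230,203),.1),("dr end gap",(740,206),.1),("dr end near",(737,338),.1),("dr mouth near",(228,338),.1),
 ("rack mouth gap",(238,160),.092),("rack end gap",(728,158),.092),("rack far mouth",(241,40),.092),("rack far end",(727,40),.092),
 ("tray far L",(30,100),.018),("tray near L",(24,290),.018),
 ("floor mouth",(245,185),.006),("cover l",(347,185),.006),("cover top l",(388,185),.02),("cover top r",(423,185),.02),("cover r",(466,185),.006),("cap c",(640,188),.014),("cap end",(654,188),.014),("tip?",(470,188),.014),("block face",(703,180),.006)]:
    print(nm,np.round(ray(T,cr(*p),z),4))
for nm,n,lo,hi in[("orange","top",(5,170,80),(14,255,255)),("orange","scene",(3,170,80),(14,255,255)),("yellow","top",(22,200,100),(32,255,255)),("red","top",(0,150,80),(3,255,255))]:
    hsv=cv2.cvtColor(C[n]["pixels"],cv2.COLOR_BGR2HSV)
    m=cv2.inRange(hsv,lo,hi); k,_,st,ce=cv2.connectedComponentsWithStats(m)
    for i in range(1,k):
        if st[i,4]>15: print(nm,n,st[i],ce[i].round(1))
R=Ro.from_quat([0.6994,0.1052,-0.6993,0.104]).as_matrix();print(R.round(3))
E
```

```text
dr ml nearmouth-gap [0.532  0.1499 0.1   ]
dr end gap [ 0.5369 -0.2177  0.1   ]
dr end near [ 0.4422 -0.2159  0.1   ]
dr mouth near [0.4351 0.1475 0.1   ]
rack mouth gap [0.5644 0.1466 0.092 ]
rack end gap [ 0.5727 -0.2099  0.092 ]
rack far mouth [0.6533 0.1479 0.092 ]
rack far end [ 0.66   -0.2087  0.092 ]
tray far L [0.6177 0.3215 0.018 ]
tray near L [0.4707 0.3182 0.018 ]
floor mouth [0.556  0.1543 0.006 ]
cover l [0.5576 0.0752 0.006 ]
cover top l [0.5565 0.0423 0.02  ]
cover top r [0.5571 0.0154 0.02  ]
cover r [ 0.5593 -0.0171  0.006 ]
cap c [ 0.5586 -0.1514  0.014 ]
cap end [ 0.5588 -0.1622  0.014 ]
tip? [ 0.5561 -0.0205  0.014 ]
block face [ 0.5668 -0.2006  0.006 ]
orange scene [185 231  14  23 219] [191.5 241.2]
yellow top [ 313   85   55   40 1083] [335.6 112. ]
yellow top [332  85  36  12  46] [353.3  86.4]
yellow top [247 207  29   8 202] [260.7 210.1]
red top [257 104   4   5  17] [258.4 106.3]
red top [220 113   4   5  16] [221.4 114.8]
red top [229 113   4   5  16] [230.5 115. ]
red top [238 113   4   5  16] [239.7 115.1]
red top [257 113   4   5  16] [258.3 115.3]
red top [317 210   6   4  23] [319.4 211.6]
red top [437 239   5   5  22] [439.  240.9]
red top [236 267   5   5  19] [238.2 269.3]
[[-0.     0.293 -0.956]
 [ 0.002 -0.956 -0.293]
 [-1.    -0.002 -0.   ]]
```

Run:
```python
from h import *
import pickle
C=pickle.load(open("c0.pkl","rb"));T=C["top"];p=T["pixels"]
g=cv2.GaussianBlur(cv2.cvtColor(p,cv2.COLOR_BGR2GRAY),(0,0),0.6).astype(float)
def edge(u,v0,v1,sign,vert=True):
    s=g[v0:v1,u] if vert else g[u,v0:v1]
    d=np.diff(s)*sign
    i=int(np.argmax(d)); 
    if 0<i<len(d)-1:
        a,b,c=d[i-1:i+2]; i=i+0.5*(a-c)/(a-2*b+c+1e-9)
    return v0+i+0.5
def fit(us,v0,v1,sign,z,vert=True):
    P=np.array([ray(T,(u,edge(u,v0,v1,sign)) if vert else (edge(u,v0,v1,sign,False),u),z)[:2] for u in us])
    # robust line
    vx,vy,x0,y0=cv2.fitLine(P.astype(np.float32),cv2.DIST_HUBER,0,0.001,0.001).ravel()
    n=np.array([-vy,vx]);r=(P-[x0,y0])@n
    print("dir",np.round([vx,vy],4),"pt",np.round([x0,y0],4),"rms",r.std().round(5), "angle of dir deg",np.degrees(np.arctan2(vy,vx)).round(2));return P
print("drawer gap edge");fit(range(222,340),211,220,+1,.1)
print("drawer near edge");fit(range(222,340),245,255,-1,.1)
print("rack gap edge");fit(range(224,340),199,209,-1,.092)
print("rack far edge");fit(range(224,340),170,180,+1,.092)
print("drawer mouth end");fit(range(220,246),210,225,+1,.1,False)
print("drawer closed end");fit(range(220,246),337,352,-1,.1,False)
print("rack mouth end");fit(range(178,203),212,226,+1,.092,False)
print("rack closed end");fit(range(178,203),335,350,-1,.092,False)
print("tray far");fit(range(172,215),186,195,-1,.018)
print("tray near");fit(range(172,212),232,243,+1,.018)
print("tray L");fit(range(195,232),160,172,-1,.018,False)
cv2.imwrite("pics/c4.png",cv2.resize(p[196:226,210:345],None,fx=5.9,fy=12,interpolation=cv2.INTER_NEAREST))
```

```text
drawer gap edge
dir [ 0.0315 -0.9995] pt [ 0.5379 -0.0851] rms 0.00043 angle of dir deg -88.2
drawer near edge
dir [ 0.0328 -0.9995] pt [ 0.4397 -0.0722] rms 0.00092 angle of dir deg -88.12
rack gap edge
dir [ 0.0304 -0.9995] pt [ 0.5694 -0.0361] rms 0.00065 angle of dir deg -88.26
rack far edge
dir [ 0.0186 -0.9998] pt [ 0.6694 -0.0531] rms 0.00927 angle of dir deg -88.93
drawer mouth end
dir [0.999 0.044] pt [0.4852 0.1488] rms 0.00037 angle of dir deg 2.52
drawer closed end
dir [0.9991 0.0417] pt [ 0.4851 -0.2139] rms 0.00046 angle of dir deg 2.39
rack mouth end
dir [0.9993 0.0374] pt [0.6076 0.1325] rms 0.00814 angle of dir deg 2.14
rack closed end
dir [1.    0.006] pt [ 0.619  -0.1918] rms 0.01279 angle of dir deg 0.34
tray far
dir [ 0.0712 -0.9975] pt [0.6195 0.264 ] rms 0.0014 angle of dir deg -85.92
tray near
dir [ 0.0062 -1.    ] pt [0.4692 0.2386] rms 0.00025 angle of dir deg -89.64
tray L
dir [0.9995 0.0308] pt [0.5406 0.3206] rms 0.0008 angle of dir deg 1.77
```

View pics/c4.png

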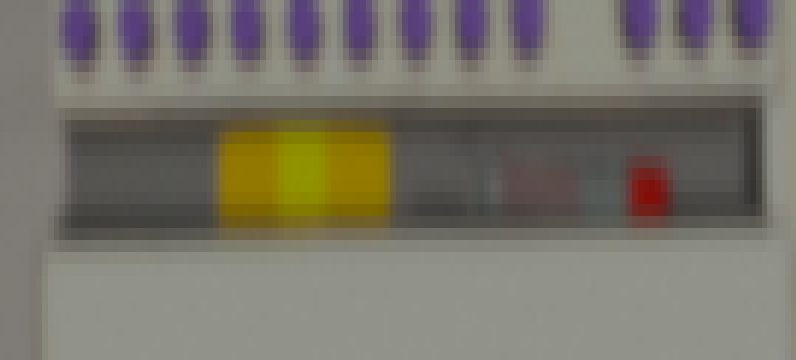

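Run:
```python
from h import *
import pickle
C=pickle.load(open("c0.pkl","rb"))
for n in C:
    c=C[n];print(n,-np.array(c["R"]).T@np.array(c["t"]))
p=C["scene"]["pixels"]
cv2.imwrite("pics/c5.png",cv2.resize(p[185:285,215:365],None,fx=5.3,fy=5.3,interpolation=cv2.INTER_CUBIC))
```

```text
scene [ 1.38580368 -1.05671015  0.95747211]
top [ 0.39988583 -0.06007161  1.37181871]
```

View pics/c5.png

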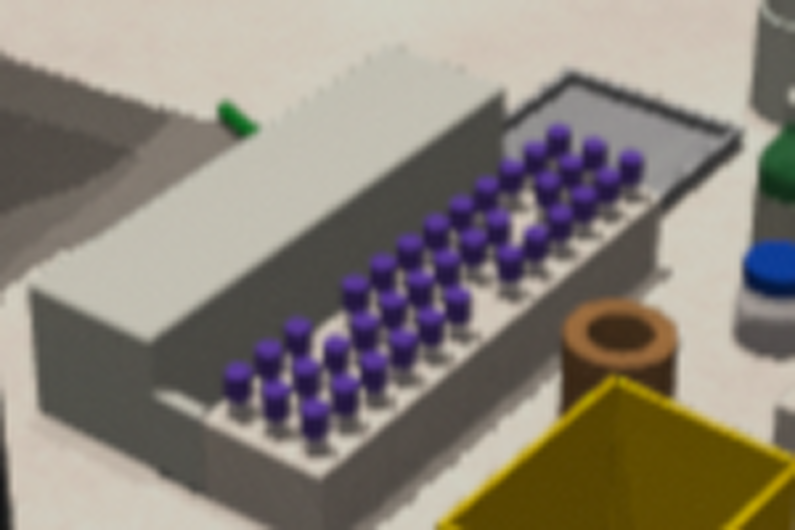

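Run:
```python
from h import *
import pickle
C=pickle.load(open("c0.pkl","rb"));S=C["scene"];T=C["top"]
def cs(x,y): return x/5.3+215-.4, y/5.3+185-.4
def cr(x,y): return x/4+160-0.375, y/4+165-0.375
for nm,a,z,b in [("A dr closed gap",(152,340),.1,(740,206)),("B dr mouth gap",(503,93),.1,(230,203)),("D dr closed near",(31,290),.1,(737,338)),("rack closed gap",(204,415),.062,(728,158)),("rack closed far",(322,480),.062,(727,40)),("rack mouth far",(660,205),.062,(241,40)),("tray far mouth out",(740,135),.018,(30,100)),("tray near out",(572,75),.018,(24,290))]:
    print(nm,"scene",ray(S,cs(*a),z).round(4),"top",ray(T,cr(*b),z).round(4),"tri",tri(S,cs(*a),T,cr(*b)).round(4))
# handle
def c3(x,y): return x/5.45+160-.4,y/5.45+210-.4
def c2(x,y): return x/8+360-.44,y/8+190-.44
for nm,a in [("handle top L",(138,133)),("top back",(173,113)),("top R",(207,125)),("top front",(175,150))]:
    print(nm,ray(S,c3(*a),.225).round(4))
for nm,a in [("top face tl",(378,239)),("tr",(455,242)),("br",(452,322)),("bl",(375,327))]:
    print(nm,ray(T,c2(*a),.225).round(4))
for nm,a in [("footL top",(147,158)),("foot L bot",(143,493)),("foot R bot",(377,493))]:
    print(nm,ray(T,c2(*a),.008).round(4))
for nm,a in [("foot near-y",(240,553)),("foot left",(80,450)),("foot right far",(350,467))]:
    print(nm,"scene",ray(S,c3(*a),.008).round(4))
```

```text
A dr closed gap scene [ 0.5451 -0.2119  0.1   ] top [ 0.5369 -0.2177  0.1   ] tri [ 0.5408 -0.2142  0.0991]
B dr mouth gap scene [0.5362 0.146  0.1   ] top [0.532  0.1499 0.1   ] tri [0.5326 0.1506 0.0965]
D dr closed near scene [ 0.4536 -0.22    0.1   ] top [ 0.4422 -0.2159  0.1   ] tri [ 0.4443 -0.2148  0.0931]
rack closed gap scene [ 0.5823 -0.21    0.062 ] top [ 0.5768 -0.2134  0.062 ] tri [ 0.5793 -0.2112  0.061 ]
rack closed far scene [ 0.6738 -0.2127  0.062 ] top [ 0.6661 -0.2122  0.062 ] tri [ 0.669  -0.2108  0.058 ]
rack mouth far scene [0.6652 0.1455 0.062 ] top [0.6592 0.1527 0.062 ] tri [0.6604 0.1537 0.056 ]
tray far mouth out scene [0.6236 0.3189 0.018 ] top [0.6177 0.3215 0.018 ] tri [0.6196 0.3237 0.0138]
tray near out scene [0.4796 0.315  0.018 ] top [0.4707 0.3182 0.018 ] tri [0.4729 0.3214 0.0122]
handle top L [ 0.4943 -0.3854  0.225 ]
top back [ 0.4944 -0.3619  0.225 ]
top R [ 0.5163 -0.3585  0.225 ]
top front [ 0.5205 -0.3839  0.225 ]
top face tl [ 0.5179 -0.3633  0.225 ]
tr [ 0.5174 -0.3882  0.225 ]
br [ 0.4914 -0.3868  0.225 ]
bl [ 0.4893 -0.3619  0.225 ]
footL top [ 0.57  -0.332  0.008]
foot L bot [ 0.441  -0.3297  0.008 ]
foot R bot [ 0.4428 -0.4189  0.008 ]
foot near-y scene [ 0.574  -0.4159  0.008 ]
foot left scene [ 0.4447 -0.4157  0.008 ]
foot right far scene [ 0.5713 -0.3315  0.008 ]
```

The targets that could be confused are red-capped objects in the top image. The tube in the gap has its cap at (319,212). The look-alikes are the blue tube at (439,241), the green tube at (238,269) and the red-cap rack around (221–258,105–115). My choice is the one in the gap at (319,212), and crop c4 shows it with a clear body and red cap beyond the yellow cover. The rod's orange handle is at top-view (411,225) and about (.505, -.374). I'll move above it first.

>>> servo_tool --pt "0.05 0 0 -6 -10 -53 1" --pt "0.1 0 0 -12 -20 -107 1" --pt "0.15 0 0 -18 -30 -160 1" --pt "0.2 0 0 -24 -40 -213 1" --pt "0.25 0 0 -30 -50 -267 1" --pt "0.297 0 0 -36 -60 -320 1" --pt "0.297 0 0 -40 -69 -373 1" --pt "0.297 0 0 -40 -69 -373 1"

```text
time_s: 1.2
eef_pos: [0.5076, -0.372, 0.2708]
eef_rot: [0.001, 0.707, 0.002, -0.707]
wrist_force: [-0.1, -1.1, -0.6]
opening: 1.003
```

```bash
cat > st.py <<'E'
from bench import ctrl
from h import *
o=ctrl.get_obs();q=o["eef_rot"];R=Ro.from_quat([q[1],q[2],q[3],q[0]]).as_matrix()
print("t",round(o["time_s"],2),"p",np.round(o["eef_pos"],4),"F",np.round(o["wrist_force"],2),"M",np.round(o["torque"],3),"op",round(o["opening"],3));print(R.round(4).tolist())
E
python3 st.py
python3 - <<'E'
from h import *
C=cams()
cv2.imwrite("pics/s1.png",cv2.resize(C["scene"]["pixels"][150:330,120:300],None,fx=3.3,fy=3.3,interpolation=cv2.INTER_CUBIC))
cv2.imwrite("pics/t1.png",C["top"]["pixels"])
E
```

```text
t 1.2 p [ 0.5076 -0.372   0.2708] F [-0.13 -1.12 -0.59] M [-0.039 -0.051  0.   ] op 1.003
[[0.0007, 0.0048, -1.0], [0.0015, -1.0, -0.0048], [-1.0, -0.0014, -0.0007]]
```

View pics/s1.png

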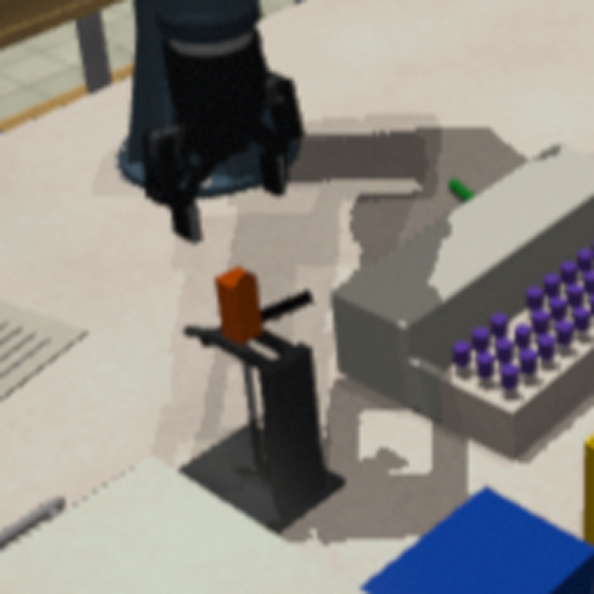

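View pics/t1.png

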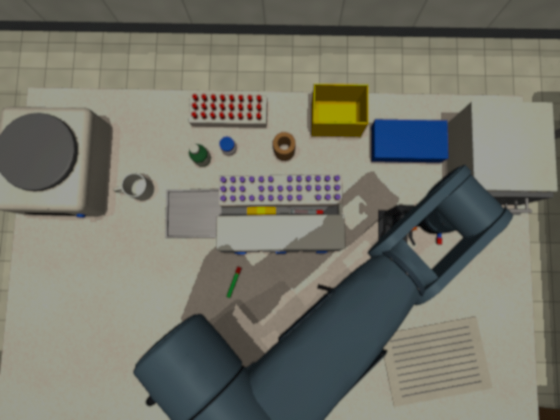

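The picture shows the handle centred under the two fingers, which straddle it in y. I'll descend and close.

>>> servo_tool --pt "0 0 0 20 2 2 1" --pt "0 0 0 40 2 2 1" --pt "0 0 0 60 2 2 1" --pt "0 0 0 76 2 2 1" --pt "0 0 0 86 2 2 1" --pt "0 0 0 93 2 2 1" --pt "0 0 0 93 2 2 1" --pt "0 0 0 93 2 2 0"

```text
time_s: 2.3
eef_pos: [0.5031, -0.3762, 0.1781]
eef_rot: [-0.0, -0.707, -0.001, 0.707]
wrist_force: [0.3, 0.5, -0.7]
opening: 0.818
```

>>> servo_tool --pt "0 0 0 0 0 0 -0.3" --pt "0 0 0 0 0 0 -0.6" --pt "0 0 0 0 0 0 -1" --pt "0 0 0 0 0 0 -1" --pt "0 0 0 0 0 0 -1" --pt "0 0 0 0 0 0 -1" --pt "0 0 0 0 0 0 -1" --pt "0 0 0 0 0 0 -1"

```text
time_s: 3.3
eef_pos: [0.5033, -0.3764, 0.1787]
eef_rot: [0.001, 0.707, 0.0, -0.707]
wrist_force: [-1.4, 1.2, 5.0]
opening: 0.3
```

```bash
python3 st.py
python3 - <<'E'
from h import *
C=cams()
cv2.imwrite("pics/s2.png",cv2.resize(C["scene"]["pixels"][150:330,120:300],None,fx=3.3,fy=3.3,interpolation=cv2.INTER_CUBIC))
E
```

```text
t 3.3 p [ 0.5033 -0.3764  0.1787] F [-1.35  1.2   5.04] M [ 0.094  0.043 -0.029] op 0.3
[[0.0004, 0.0014, -1.0], [-0.0001, -1.0, -0.0014], [-1.0, 0.0001, -0.0004]]
```

View pics/s2.png

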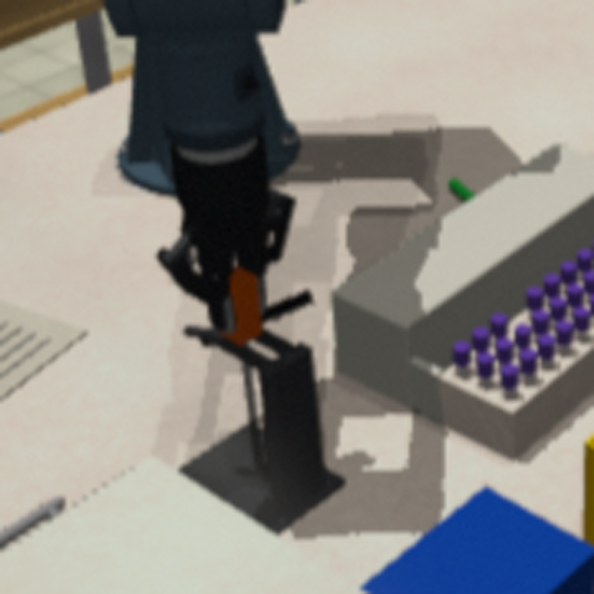

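>>> servo_tool --pt "0 0 0 -8 0 0 -1" --pt "0 0 0 -16 0 2 -1" --pt "0 0 0 -17 0 20 -1" --pt "0 0 0 -17 0 45 -1" --pt "0 0 0 -17 0 70 -1" --pt "0 0 0 -25 0 85 -1" --pt "0 0 0 -55 0 90 -1" --pt "0 0 0 -85 0 90 -1"

```text
time_s: 4.4
eef_pos: [0.4128, -0.3765, 0.265]
eef_rot: [0.0, 0.707, 0.0, -0.707]
wrist_force: [0.0, 0.3, -1.1]
opening: 0.298
```

```bash
python3 st.py
python3 - <<'E'
from h import *
C=cams()
cv2.imwrite("pics/s3.png",cv2.resize(C["scene"]["pixels"][120:330,100:350],None,fx=3,fy=2.8,interpolation=cv2.INTER_CUBIC))
E
```

```text
t 4.4 p [ 0.4128 -0.3765  0.265 ] F [ 0.04  0.29 -1.06] M [ 0.021 -0.029 -0.019] op 0.298
[[0.0005, 0.0008, -1.0], [-0.0002, -1.0, -0.0008], [-1.0, 0.0002, -0.0005]]
```

View pics/s3.png

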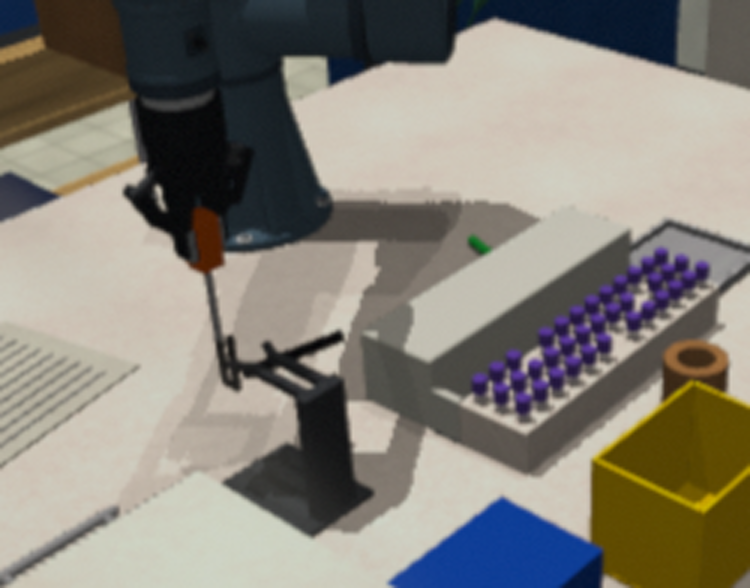

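>>> servo_tool --pt "0 0 0 -10 -35 0 -1" --pt "-0.01 0 0 -18 -75 0 -1" --pt "-0.02 0 0 -24 -110 -20 -1" --pt "-0.031 0 0 -26 -140 -50 -1" --pt "-0.031 0 0 -26 -165 -85 -1" --pt "-0.031 0 0 -26 -182 -115 -1" --pt "-0.031 0 0 -22 -190 -134 -1" --pt "-0.031 0 0 -16 -191 -140 -1"

```text
time_s: 5.5
eef_pos: [0.5547, -0.1868, 0.283]
eef_rot: [0.014, 0.709, 0.01, -0.706]
wrist_force: [0.4, -0.5, -0.8]
opening: 0.303
```

```bash
python3 st.py
python3 - <<'E'
from h import *
import pickle
C=cams();pickle.dump(C,open("c4.pkl","wb"))
cv2.imwrite("pics/s4.png",cv2.resize(C["scene"]["pixels"][120:290,200:350],None,fx=5,fy=3.5,interpolation=cv2.INTER_CUBIC))
cv2.imwrite("pics/s4b.png",cv2.resize(C["scene"]["pixels"][195:275,215:295],None,fx=7.5,fy=7.5,interpolation=cv2.INTER_CUBIC))
cv2.imwrite("pics/t4.png",cv2.resize(C["top"]["pixels"][160:270,200:370],None,fx=4,fy=4,interpolation=cv2.INTER_CUBIC))
E
```

```text
t 5.5 p [ 0.5547 -0.1868  0.283 ] F [ 0.39 -0.51 -0.83] M [ 0.037  0.045 -0.031] op 0.303
[[0.0043, 0.0335, -0.9994], [-0.0064, -0.9994, -0.0335], [-1.0, 0.0065, -0.0041]]
```

View pics/s4b.png

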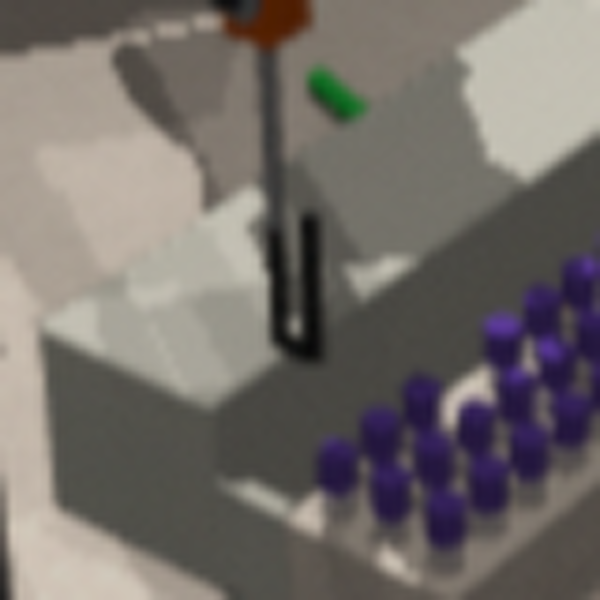

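View pics/t4.png

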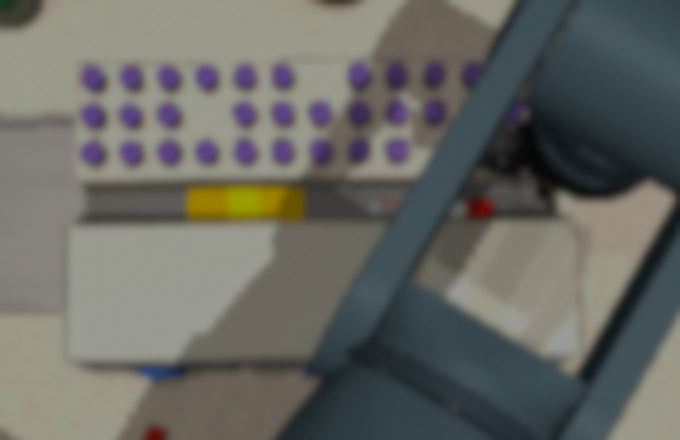

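Run:
```python
from h import *
import pickle
C=pickle.load(open("c4.pkl","rb"));S=C["scene"]
f=lambda x,y:(x/7.5+215-.43,y/7.5+195-.43)
A=ray(S,f(213,408),.1);B=ray(S,f(600,135),.1)
print("drawer edge",A.round(4),B.round(4))
d=(B-A)[:2];d/=np.linalg.norm(d);n=np.array([d[1],-d[0]]);print("dir",d.round(4),"n",n.round(3))
# centreline of J legs at bottom: leg centres
for nm,a,z in[("L leg outer bottom",(272,342),.123),("R leg outer bottom",(321,352),.123),("R leg top centre",(311,213),.119+.065),("bottom mid (lowest)",(300,358),.119),("rod where enters sleeve",(271,200),.19)]:
    P=ray(S,f(*a),z);print(nm,P.round(4),"off drawer edge mm",((P-A)[:2]@n*1000).round(1),"along from closed end",((P-A)[:2]@d*1000).round(1))
for X in [(.5547,-.1868,.119),(.5547+.018,-.1868,.119),(.5547,-.1868,.25),(.5547,-.1868,.283)]:
    u=proj(S,X);print(X,((u[0]-215+.43)*7.5).round(0),((u[1]-195+.43)*7.5).round(0))
```

```text
drawer edge [ 0.5452 -0.2134  0.1   ] [0.5381 0.0558 0.1   ]
dir [-0.0262  0.9997] n [1.    0.026]
L leg outer bottom [ 0.5551 -0.187   0.123 ] off drawer edge mm 10.6 along from closed end 26.1
R leg outer bottom [ 0.5756 -0.1797  0.123 ] off drawer edge mm 31.3 along from closed end 32.9
R leg top centre [ 0.567  -0.1734  0.184 ] off drawer edge mm 22.9 along from closed end 39.4
bottom mid (lowest) [ 0.5678 -0.1841  0.119 ] off drawer edge mm 23.4 along from closed end 28.7
rod where enters sleeve [ 0.5544 -0.1831  0.19  ] off drawer edge mm 10.0 along from closed end 30.1
(0.5547, -0.1868, 0.119) 272.0 349.0
(0.5727, -0.1868, 0.119) 305.0 365.0
(0.5547, -0.1868, 0.25) 259.0 75.0
(0.5547, -0.1868, 0.283) 256.0 2.0
```

Relative to the drawer edge, the scene view puts the toe about 3 mm off centre toward the rack. The top view combined with the arm's own pose gives 3.5 mm, so the two agree. I'll shift back 3 mm and lower partway.

>>> servo_tool --pt "0 0 0 2 0 2 -1" --pt "0 0 0 6 0 3 -1" --pt "0 0 0 10 0 3 -1" --pt "0 0 0 16 0 3 -1" --pt "0 0 0 24 0 3 -1" --pt "0 0 0 32 0 3 -1" --pt "0 0 0 40 0 3 -1" --pt "0 0 0 44 0 3 -1"

```text
time_s: 6.6
eef_pos: [0.5504, -0.1874, 0.2373]
eef_rot: [0.013, 0.708, 0.01, -0.706]
wrist_force: [0.1, -0.7, -0.9]
opening: 0.298
```

```bash
python3 st.py
python3 - <<'E'
from h import *
import pickle
C=cams();pickle.dump(C,open("c5.pkl","wb"))
cv2.imwrite("pics/s5b.png",cv2.resize(C["scene"]["pixels"][195:275,215:295],None,fx=7.5,fy=7.5,interpolation=cv2.INTER_CUBIC))
E
```

```text
t 6.6 p [ 0.5504 -0.1874  0.2373] F [ 0.11 -0.68 -0.93] M [-0.036  0.011  0.066] op 0.298
[[0.0017, 0.0323, -0.9995], [-0.005, -0.9995, -0.0323], [-1.0, 0.0051, -0.0015]]
```

View pics/s5b.png

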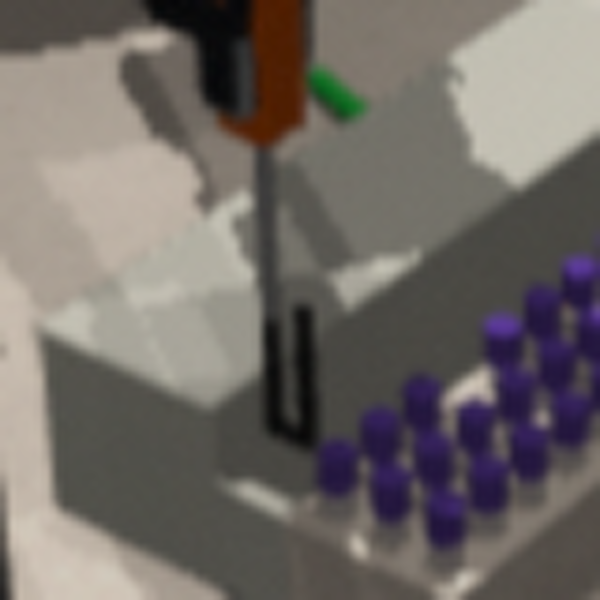

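>>> servo_tool --pt "0 0 0 8 0 -1 -1" --pt "0 0 0 18 0 -1 -1" --pt "0 0 0 28 0 -1 -1" --pt "0 0 0 38 0 -1 -1" --pt "0 0 0 46 0 -1 -1" --pt "0 0 0 52 0 -1 -1" --pt "0 0 0 56 0 -1 -1" --pt "0 0 0 57 0 -1 -1"

```text
time_s: 7.7
eef_pos: [0.5515, -0.1877, 0.1803]
eef_rot: [0.013, 0.708, 0.01, -0.706]
wrist_force: [0.0, -0.0, -1.1]
opening: 0.297
```

```bash
python3 st.py
```

```text
t 7.7 p [ 0.5515 -0.1877  0.1803] F [ 0.01 -0.04 -1.12] M [ 0.027 -0.018 -0.005] op 0.297
[[0.0015, 0.0323, -0.9995], [-0.005, -0.9995, -0.0323], [-1.0, 0.005, -0.0014]]
```

>>> servo_tool --pt "0 0 0 1 0 0 -1" --pt "0 0 0 2 0 0 -1" --pt "0 0 0 3 0 0 -1" --pt "0 0 0 4 0 0 -1" --pt "0 0 0 5 0 0 -1" --pt "0 0 0 6 0 0 -1" --pt "0 0 0 7 0 0 -1" --pt "0 0 0 7 0 0 -1"

```text
time_s: 8.7
eef_pos: [0.5514, -0.1877, 0.1732]
eef_rot: [0.013, 0.707, 0.01, -0.707]
wrist_force: [-0.3, 0.4, -1.6]
opening: 0.298
```

>>> servo_tool --pt "0 0 0 0.3 0 0 -1" --pt "0 0 0 0.6 0 0 -1" --pt "0 0 0 0.9 0 0 -1" --pt "0 0 0 1.2 0 0 -1" --pt "0 0 0 1.5 0 0 -1" --pt "0 0 0 1.5 0 0 -1" --pt "0 0 0 1.5 0 0 -1" --pt "0 0 0 1.5 0 0 -1"

```text
time_s: 9.7
eef_pos: [0.5515, -0.1877, 0.1717]
eef_rot: [0.013, 0.707, 0.01, -0.707]
wrist_force: [-0.3, -0.4, -1.5]
opening: 0.298
```

```bash
python3 st.py
```

```text
t 9.7 p [ 0.5515 -0.1877  0.1717] F [-0.3  -0.37 -1.52] M [ 0.016  0.013 -0.033] op 0.298
[[0.0013, 0.0323, -0.9995], [-0.0048, -0.9995, -0.0323], [-1.0, 0.0049, -0.0012]]
```

Toe is about 2 mm above the gap floor and clear of the walls, with the force at the rod's own weight. Starting the drag.

>>> servo_tool --pt "0 0 0 0 -3 0 -1" --pt "0 0 0 0 -6 0 -1" --pt "0 0 0 0 -9 0 -1" --pt "0 0 0 0 -12 0 -1" --pt "0 0 0 0 -15 0 -1" --pt "0 0 0 0 -18 0 -1" --pt "0 0 0 0 -21 0 -1" --pt "0 0 0 0 -24 0 -1"

```text
time_s: 10.7
eef_pos: [0.5507, -0.1635, 0.1716]
eef_rot: [0.013, 0.707, 0.01, -0.707]
wrist_force: [0.6, -0.1, -0.6]
opening: 0.297
```

>>> servo_tool --pt "0 0 0 0 -3 0 -1" --pt "0 0 0 0 -6 0 -1" --pt "0 0 0 0 -10 0 -1" --pt "0 0 0 0 -14 0 -1" --pt "0 0 0 0 -18 0 -1" --pt "0 0 0 0 -22 0 -1" --pt "0 0 0 0 -26 0 -1" --pt "0 0 0 0 -30 0 -1"

```text
time_s: 11.7
eef_pos: [0.5497, -0.1333, 0.1715]
eef_rot: [0.013, 0.708, 0.01, -0.707]
wrist_force: [-0.2, 0.4, -1.7]
opening: 0.299
```

```bash
python3 st.py;  python3 - <<'E'
from h import *
C=cams()
cv2.imwrite("pics/t6.png",cv2.resize(C["top"]["pixels"][180:250,200:360],None,fx=5,fy=5,interpolation=cv2.INTER_CUBIC))
cv2.imwrite("pics/s6.png",cv2.resize(C["scene"]["pixels"][180:280,210:350],None,fx=5,fy=5,interpolation=cv2.INTER_CUBIC))
E
```

```text
t 11.7 p [ 0.5497 -0.1333  0.1715] F [-0.17  0.39 -1.66] M [-0.075  0.036 -0.062] op 0.299
[[0.0015, 0.0323, -0.9995], [-0.005, -0.9995, -0.0323], [-1.0, 0.005, -0.0013]]
```

View pics/t6.png

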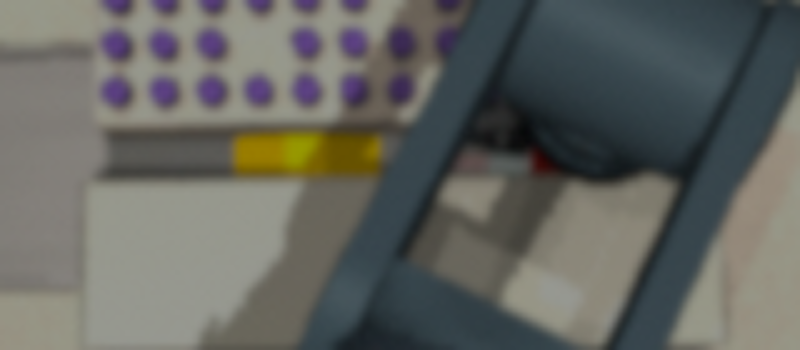

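Cap's leading edge has moved about 29 mm in the top view (to pixel (307,212)), so the rod is pushing it with negligible force. Continuing.

>>> servo_tool --pt "0 0 0 0 -5 0 -1" --pt "0 0 0 0 -10 0 -1" --pt "0 0 0 0 -15 0 -1" --pt "0 0 0 0 -20 0 -1" --pt "0 0 0 0 -25 0 -1" --pt "0 0 0 0 -30 0 -1" --pt "0 0 0 0 -35 0 -1" --pt "0 0 0 0 -40 0 -1"

```text
time_s: 12.8
eef_pos: [0.5484, -0.0927, 0.1712]
eef_rot: [0.013, 0.707, 0.01, -0.707]
wrist_force: [-0.5, 0.6, -1.3]
opening: 0.297
```

```bash
python3 st.py;  python3 - <<'E'
from h import *
C=cams()
cv2.imwrite("pics/t7.png",cv2.resize(C["top"]["pixels"][180:250,200:360],None,fx=5,fy=5,interpolation=cv2.INTER_CUBIC))
cv2.imwrite("pics/s7.png",cv2.resize(C["scene"]["pixels"][180:280,210:350],None,fx=5,fy=5,interpolation=cv2.INTER_CUBIC))
E
```

```text
t 12.8 p [ 0.5484 -0.0927  0.1712] F [-0.52  0.63 -1.29] M [-0.062  0.023  0.043] op 0.297
[[0.0013, 0.0326, -0.9995], [-0.0047, -0.9995, -0.0327], [-1.0, 0.0047, -0.0012]]
```

View pics/t7.png

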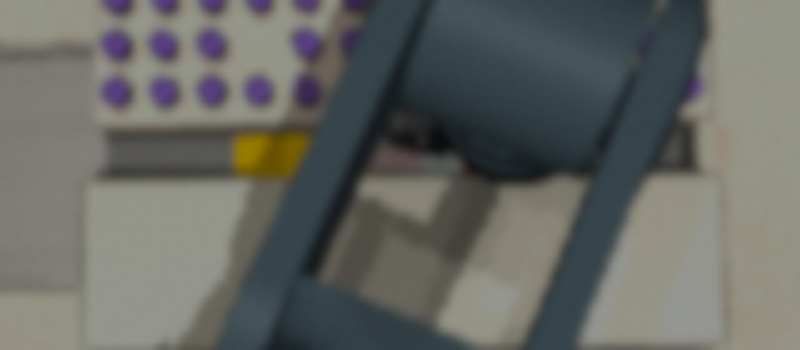

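View pics/s7.png

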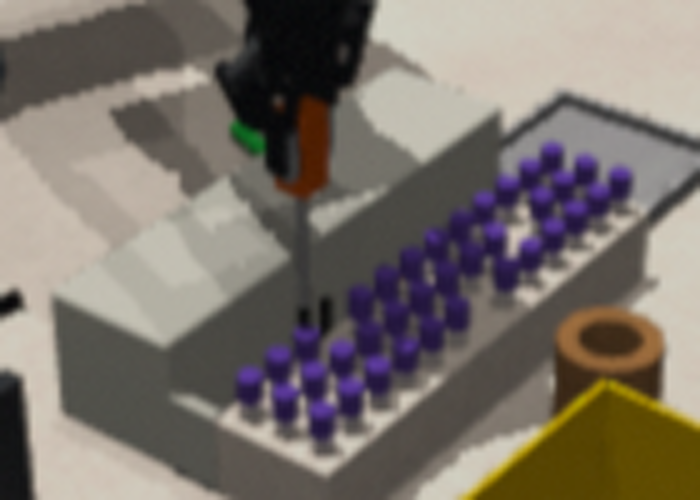

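>>> servo_tool --pt "0 0 0 0 -5 0 -1" --pt "0 0 0 0 -10 0 -1" --pt "0 0 0 0 -15 0 -1" --pt "0 0 0 0 -20 0 -1" --pt "0 0 0 0 -25 0 -1" --pt "0 0 0 0 -30 0 -1" --pt "0 0 0 0 -35 0 -1" --pt "0 0 0 0 -40 0 -1"

```text
time_s: 13.9
eef_pos: [0.547, -0.0521, 0.171]
eef_rot: [0.013, 0.707, 0.01, -0.707]
wrist_force: [-0.1, -0.8, -0.5]
opening: 0.294
```

```bash
python3 st.py;  python3 - <<'E'
from h import *
C=cams()
cv2.imwrite("pics/t8.png",cv2.resize(C["top"]["pixels"][180:250,200:360],None,fx=5,fy=5,interpolation=cv2.INTER_CUBIC))
E
```

```text
t 13.9 p [ 0.547  -0.0521  0.171 ] F [-0.12 -0.8  -0.45] M [-0.075  0.034 -0.011] op 0.294
[[0.0011, 0.0332, -0.9994], [-0.0044, -0.9994, -0.0332], [-1.0, 0.0044, -0.001]]
```

View pics/t8.png

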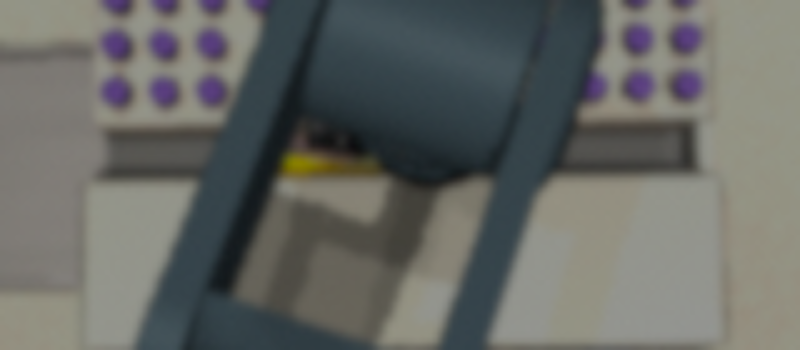

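>>> servo_tool --pt "0 0 0 0 -3 0 -1" --pt "0 0 0 0 -6 0 -1" --pt "0 0 0 0 -9 0 -1" --pt "0 0 0 0 -12 0 -1" --pt "0 0 0 0 -15 0 -1" --pt "0 0 0 0 -18 0 -1" --pt "0 0 0 0 -20 0 -1" --pt "0 0 0 0 -20 0 -1"

```text
time_s: 15.0
eef_pos: [0.5463, -0.0317, 0.1709]
eef_rot: [0.013, 0.707, 0.011, -0.707]
wrist_force: [-1.2, -0.2, -1.7]
opening: 0.298
```

```bash
python3 st.py
```

```text
t 15.0 p [ 0.5463 -0.0317  0.1709] F [-1.22 -0.17 -1.69] M [ 0.002  0.025 -0.023] op 0.298
[[0.0011, 0.034, -0.9994], [-0.004, -0.9994, -0.034], [-1.0, 0.0041, -0.001]]
```

>>> servo_tool --pt "0 0 0 0 -1 0 -1" --pt "0 0 0 0 -2 0 -1" --pt "0 0 0 0 -3 0 -1" --pt "0 0 0 0 -4 0 -1" --pt "0 0 0 0 -5 0 -1" --pt "0 0 0 0 -6 0 -1" --pt "0 0 0 0 -7 0 -1" --pt "0 0 0 0 -8 0 -1"

```text
time_s: 16.0
eef_pos: [0.546, -0.0238, 0.171]
eef_rot: [0.014, 0.707, 0.01, -0.707]
wrist_force: [0.4, -2.1, 0.3]
opening: 0.301
```

>>> servo_tool --pt "0 0 0 0 -0.5 0 -1" --pt "0 0 0 0 -1 0 -1" --pt "0 0 0 0 -1.5 0 -1" --pt "0 0 0 0 -2 0 -1" --pt "0 0 0 0 -2.5 0 -1" --pt "0 0 0 0 -3 0 -1" --pt "0 0 0 0 -3.5 0 -1" --pt "0 0 0 0 -4 0 -1"

```text
time_s: 17.0
eef_pos: [0.5464, -0.0206, 0.1715]
eef_rot: [0.014, 0.708, 0.01, -0.706]
wrist_force: [0.3, -5.1, 1.0]
opening: 0.297
```

```bash
python3 st.py
```

```text
t 17.0 p [ 0.5464 -0.0206  0.1715] F [ 0.32 -5.14  1.04] M [-1.759 -0.109  0.012] op 0.297
[[0.0024, 0.0339, -0.9994], [-0.006, -0.9994, -0.034], [-1.0, 0.0061, -0.0022]]
```

>>> servo_tool --pt "0 0 0 -0.5 0 0 -1" --pt "0 0 0 -1 0 0 -1" --pt "0 0 0 -1.5 0 0 -1" --pt "0 0 0 -2 0 0 -1" --pt "0 0 0 -2.5 0 0 -1" --pt "0 0 0 -3 0 0 -1" --pt "0 0 0 -3 0 0 -1" --pt "0 0 0 -3 0 0 -1"

```text
time_s: 18.0
eef_pos: [0.5464, -0.0205, 0.1745]
eef_rot: [0.014, 0.708, 0.01, -0.706]
wrist_force: [-0.3, -0.3, -0.5]
opening: 0.295
```

```bash
python3 st.py
python3 - <<'E'
from h import *
C=cams()
cv2.imwrite("pics/t9.png",cv2.resize(C["top"]["pixels"][180:250,200:360],None,fx=5,fy=5,interpolation=cv2.INTER_CUBIC))
cv2.imwrite("pics/s9.png",cv2.resize(C["scene"]["pixels"][180:280,210:350],None,fx=5,fy=5,interpolation=cv2.INTER_CUBIC))
E
```

```text
t 18.0 p [ 0.5464 -0.0205  0.1745] F [-0.27 -0.32 -0.5 ] M [-0.064 -0.009  0.016] op 0.295
[[0.0025, 0.034, -0.9994], [-0.0059, -0.9994, -0.034], [-1.0, 0.006, -0.0023]]
```

View pics/t9.png

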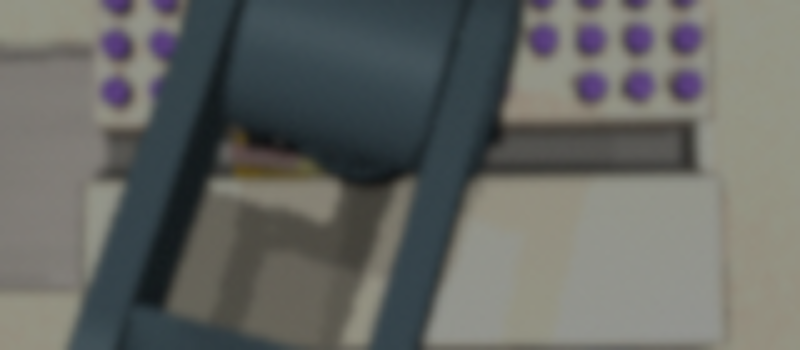

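View pics/s9.png

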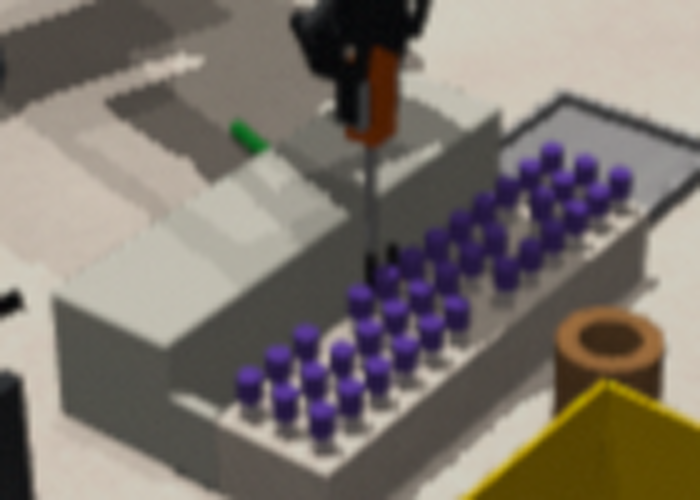

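Lifting 3 mm took the push force from −5 N to about 0. That confirms I felt the cover's near ramp, with the toe at about y −0.18 in the bay frame. Now I'll follow the slope upward with clearance.

>>> servo_tool --pt "0 0 0 -2 0 0 -1" --pt "0 0 0 -3.5 -2 0 -1" --pt "0 0 0 -5 -5 0 -1" --pt "0 0 0 -6.3 -7.5 0 -1" --pt "0 0 0 -7.6 -10 0 -1" --pt "0 0 0 -8.9 -12.5 0 -1" --pt "0 0 0 -10.2 -15 0 -1" --pt "0 0 0 -11 -16 0 -1"

```text
time_s: 19.1
eef_pos: [0.5458, -0.0041, 0.1854]
eef_rot: [0.014, 0.708, 0.01, -0.706]
wrist_force: [0.1, 0.3, -0.5]
opening: 0.297
```

```bash
python3 st.py
```

```text
t 19.1 p [ 0.5458 -0.0041  0.1854] F [ 0.07  0.27 -0.5 ] M [-0.019 -0.014 -0.009] op 0.297
[[0.0025, 0.0339, -0.9994], [-0.0055, -0.9994, -0.034], [-1.0, 0.0056, -0.0023]]
```

>>> servo_tool --pt "0 0 0 0.5 0 0 -1" --pt "0 0 0 1 0 0 -1" --pt "0 0 0 1.5 0 0 -1" --pt "0 0 0 2 0 0 -1" --pt "0 0 0 2.4 0 0 -1" --pt "0 0 0 2.8 0 0 -1" --pt "0 0 0 3.2 0 0 -1" --pt "0 0 0 3.5 0 0 -1"

```text
time_s: 20.1
eef_pos: [0.5458, -0.0041, 0.1819]
eef_rot: [0.014, 0.708, 0.01, -0.706]
wrist_force: [0.1, -0.1, -1.9]
opening: 0.301
```

```bash
python3 st.py
```

```text
t 20.1 p [ 0.5458 -0.0041  0.1819] F [ 0.08 -0.09 -1.88] M [ 0.016  0.069 -0.008] op 0.301
[[0.0024, 0.034, -0.9994], [-0.0055, -0.9994, -0.0341], [-1.0, 0.0056, -0.0022]]
```

>>> servo_tool --pt "0 0 0 0 -0.8 0 -1" --pt "0 0 0 0 -1.6 0 -1" --pt "0 0 0 0 -2.4 0 -1" --pt "0 0 0 0 -3.2 0 -1" --pt "0 0 0 0 -4 0 -1" --pt "0 0 0 0 -4.8 0 -1" --pt "0 0 0 0 -5.4 0 -1" --pt "0 0 0 0 -6 0 -1"

```text
time_s: 21.1
eef_pos: [0.5456, 0.0019, 0.1819]
eef_rot: [0.014, 0.708, 0.01, -0.706]
wrist_force: [-0.2, 0.1, -0.8]
opening: 0.296
```

```bash
python3 st.py
```

```text
t 21.1 p [0.5456 0.0019 0.1819] F [-0.15  0.07 -0.78] M [-0.095 -0.087 -0.018] op 0.296
[[0.0025, 0.034, -0.9994], [-0.0056, -0.9994, -0.034], [-1.0, 0.0057, -0.0023]]
```

Run:
```python
from h import *
C=cams()
cv2.imwrite("pics/t10.png",cv2.resize(C["top"]["pixels"][185:235,195:305],None,fx=7,fy=7,interpolation=cv2.INTER_CUBIC))
```

```text
(no output)
```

View pics/t10.png

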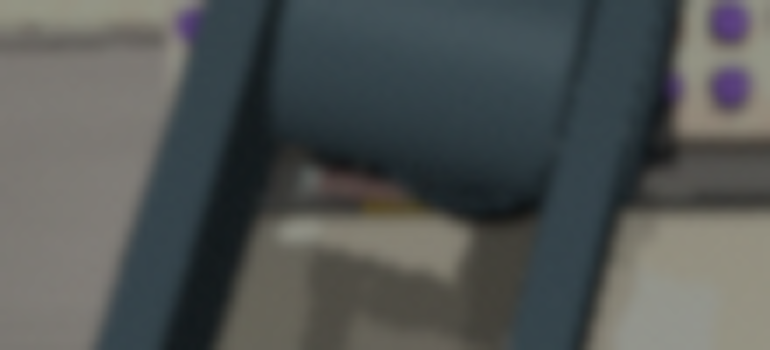

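>>> servo_tool --pt "0 0 0 -1.5 -2 0 -1" --pt "0 0 0 -3 -4 0 -1" --pt "0 0 0 -4.2 -6 0 -1" --pt "0 0 0 -5.4 -8 0 -1" --pt "0 0 0 -6.4 -10 0 -1" --pt "0 0 0 -7.4 -12 0 -1" --pt "0 0 0 -8.2 -14 0 -1" --pt "0 0 0 -8.5 -15 0 -1"

```text
time_s: 22.2
eef_pos: [0.5451, 0.0171, 0.1903]
eef_rot: [0.014, 0.708, 0.01, -0.706]
wrist_force: [-0.1, 0.1, -2.0]
opening: 0.296
```

```bash
python3 st.py
```

```text
t 22.2 p [0.5451 0.0171 0.1903] F [-0.12  0.13 -1.95] M [-0.038 -0.064  0.001] op 0.296
[[0.0025, 0.0342, -0.9994], [-0.0055, -0.9994, -0.0342], [-1.0, 0.0056, -0.0023]]
```

>>> servo_tool --pt "0 0 0 0 -2 0 -1" --pt "0 0 0 0 -4 0 -1" --pt "0 0 0 0 -6 0 -1" --pt "0 0 0 0 -8 0 -1" --pt "0 0 0 0 -10 0 -1" --pt "0 0 0 0.7 -11 0 -1" --pt "0 0 0 1.4 -11 0 -1" --pt "0 0 0 2 -11 0 -1"

```text
time_s: 23.2
eef_pos: [0.5447, 0.028, 0.1882]
eef_rot: [0.014, 0.708, 0.01, -0.706]
wrist_force: [-0.4, -0.0, -1.4]
opening: 0.298
```

>>> servo_tool --pt "0 0 0 0.2 0 0 -1" --pt "0 0 0 0.4 0 0 -1" --pt "0 0 0 0.6 0 0 -1" --pt "0 0 0 0.8 0 0 -1" --pt "0 0 0 1 0 0 -1" --pt "0 0 0 1.2 0 0 -1" --pt "0 0 0 1.4 0 0 -1" --pt "0 0 0 1.6 0 0 -1"

```text
time_s: 24.2
eef_pos: [0.5447, 0.028, 0.1866]
eef_rot: [0.014, 0.708, 0.01, -0.706]
wrist_force: [0.1, -0.1, -1.9]
opening: 0.298
```

```bash
python3 st.py
python3 - <<'E'
from h import *
C=cams()
cv2.imwrite("pics/t11.png",cv2.resize(C["top"]["pixels"][185:235,195:305],None,fx=7,fy=7,interpolation=cv2.INTER_CUBIC))
E
```

```text
t 24.2 p [0.5447 0.028  0.1866] F [ 0.08 -0.07 -1.92] M [-0.044 -0.022 -0.012] op 0.298
[[0.0024, 0.0341, -0.9994], [-0.0055, -0.9994, -0.0341], [-1.0, 0.0056, -0.0022]]
```

View pics/t11.png

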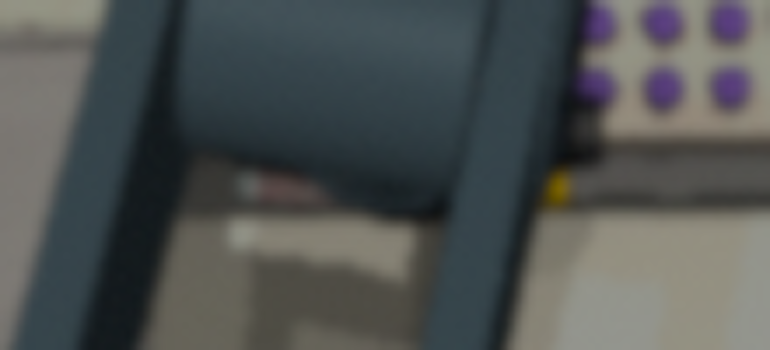

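>>> servo_tool --pt "0 0 0 -1 -2.5 0 -1" --pt "0 0 0 -1 -5 0 -1" --pt "0 0 0 -1 -7.5 0 -1" --pt "0 0 0 -1 -10 0 -1" --pt "0 0 0 -1 -12.5 0 -1" --pt "0 0 0 -1 -15 0 -1" --pt "0 0 0 -1 -17.5 0 -1" --pt "0 0 0 -1 -20 0 -1"

```text
time_s: 25.3
eef_pos: [0.544, 0.0482, 0.1874]
eef_rot: [0.014, 0.708, 0.01, -0.706]
wrist_force: [1.1, -0.6, -0.7]
opening: 0.3
```

```bash
python3 st.py
python3 - <<'E'
from h import *
C=cams()
cv2.imwrite("pics/t12.png",cv2.resize(C["top"]["pixels"][180:240,165:305],None,fx=5.5,fy=5.5,interpolation=cv2.INTER_CUBIC))
E
```

```text
t 25.3 p [0.544  0.0482 0.1874] F [ 1.09 -0.56 -0.68] M [-0.066 -0.064  0.004] op 0.3
[[0.0024, 0.0341, -0.9994], [-0.0055, -0.9994, -0.0342], [-1.0, 0.0056, -0.0022]]
```

View pics/t12.png

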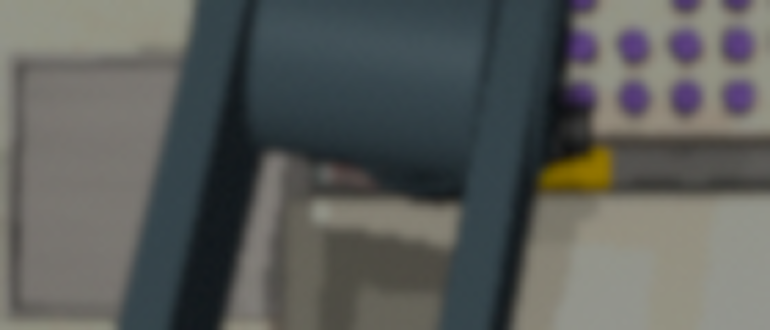

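>>> servo_tool --pt "0 0 0 0 -3 0 -1" --pt "0 0 0 1 -6 0 -1" --pt "0 0 0 2.5 -9 0 -1" --pt "0 0 0 4 -12 0 -1" --pt "0 0 0 5.5 -15 0 -1" --pt "0 0 0 7 -18 0 -1" --pt "0 0 0 8 -21 0 -1" --pt "0 0 0 9 -23 0 -1"

```text
time_s: 26.4
eef_pos: [0.5432, 0.0715, 0.1782]
eef_rot: [0.014, 0.708, 0.01, -0.706]
wrist_force: [-0.2, -0.1, -1.4]
opening: 0.298
```

```bash
python3 st.py
```

```text
t 26.4 p [0.5432 0.0715 0.1782] F [-0.2  -0.08 -1.45] M [-0.037 -0.058 -0.014] op 0.298
[[0.0024, 0.0345, -0.9994], [-0.0054, -0.9994, -0.0345], [-1.0, 0.0055, -0.0022]]
```

>>> servo_tool --pt "0 0 0 1.5 -4 0 -1" --pt "0 0 0 3 -8 0 -1" --pt "0 0 0 4.5 -12 0 -1" --pt "0 0 0 5.5 -16 0 -1" --pt "0 0 0 6 -20 0 -1" --pt "0 0 0 6 -25 0 -1" --pt "0 0 0 6 -30 0 -1" --pt "0 0 0 6 -35 0 -1"

```text
time_s: 27.4
eef_pos: [0.542, 0.1067, 0.1721]
eef_rot: [0.014, 0.708, 0.01, -0.706]
wrist_force: [-0.3, -0.5, -0.4]
opening: 0.297
```

```bash
python3 st.py
python3 - <<'E'
from h import *
C=cams()
cv2.imwrite("pics/t13.png",cv2.resize(C["top"]["pixels"][180:240,165:305],None,fx=5.5,fy=5.5,interpolation=cv2.INTER_CUBIC))
cv2.imwrite("pics/s13.png",cv2.resize(C["scene"]["pixels"][170:270,240:380],None,fx=5.5,fy=5.5,interpolation=cv2.INTER_CUBIC))
E
```

```text
t 27.4 p [0.542  0.1067 0.1721] F [-0.33 -0.45 -0.42] M [-0.046 -0.002 -0.017] op 0.297
[[0.0025, 0.0345, -0.9994], [-0.0054, -0.9994, -0.0345], [-1.0, 0.0055, -0.0023]]
```

View pics/t13.png

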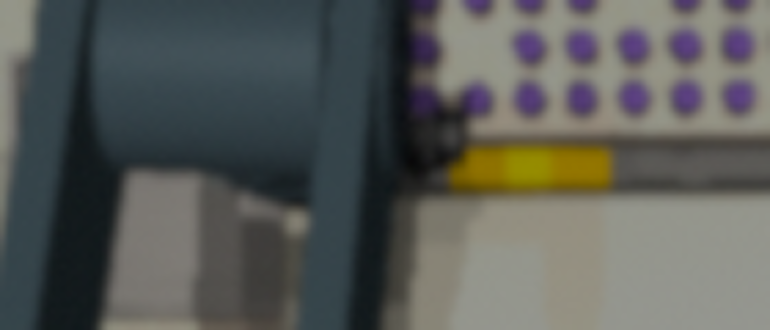

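View pics/s13.png

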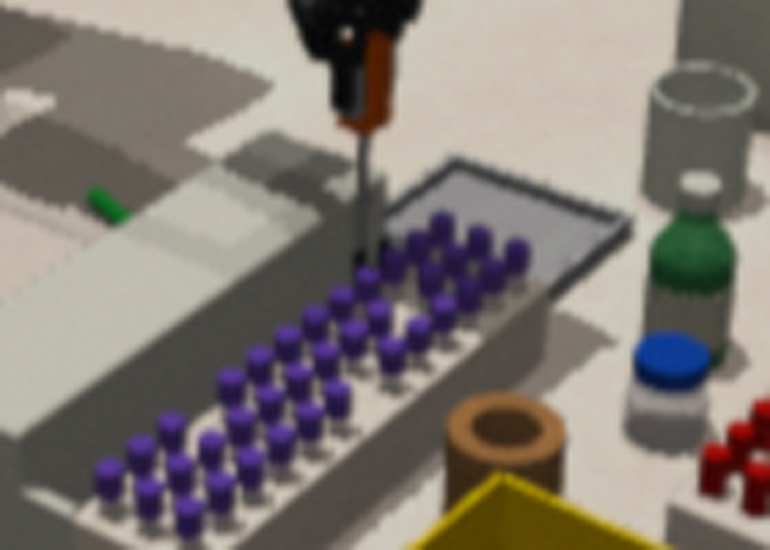

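>>> servo_tool --pt "0 0 0 0 -4 0 -1" --pt "0 0 0 0 -8 0 -1" --pt "0 0 0 0 -13 0 -1" --pt "0 0 0 0 -18 0 -1" --pt "0 0 0 0 -23 0 -1" --pt "0 0 0 0 -28 0 -1" --pt "0 0 0 0 -32 0 -1" --pt "0 0 0 0 -36 0 -1"

```text
time_s: 28.5
eef_pos: [0.5406, 0.1432, 0.1719]
eef_rot: [0.014, 0.708, 0.011, -0.706]
wrist_force: [0.0, 0.6, -1.2]
opening: 0.3
```

```bash
python3 st.py
python3 - <<'E'
from h import *
C=cams()
cv2.imwrite("pics/t14.png",cv2.resize(C["top"]["pixels"][180:250,145:285],None,fx=5.5,fy=5.5,interpolation=cv2.INTER_CUBIC))
cv2.imwrite("pics/s14.png",cv2.resize(C["scene"]["pixels"][170:270,240:380],None,fx=5.5,fy=5.5,interpolation=cv2.INTER_CUBIC))
E
```

```text
t 28.5 p [0.5406 0.1432 0.1719] F [ 0.05  0.62 -1.24] M [-0.112 -0.061 -0.061] op 0.3
[[0.0024, 0.0352, -0.9994], [-0.0053, -0.9994, -0.0352], [-1.0, 0.0053, -0.0022]]
```

View pics/t14.png

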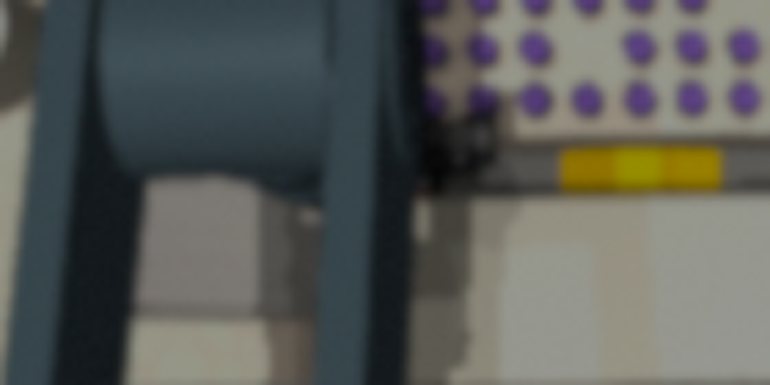

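View pics/s14.png

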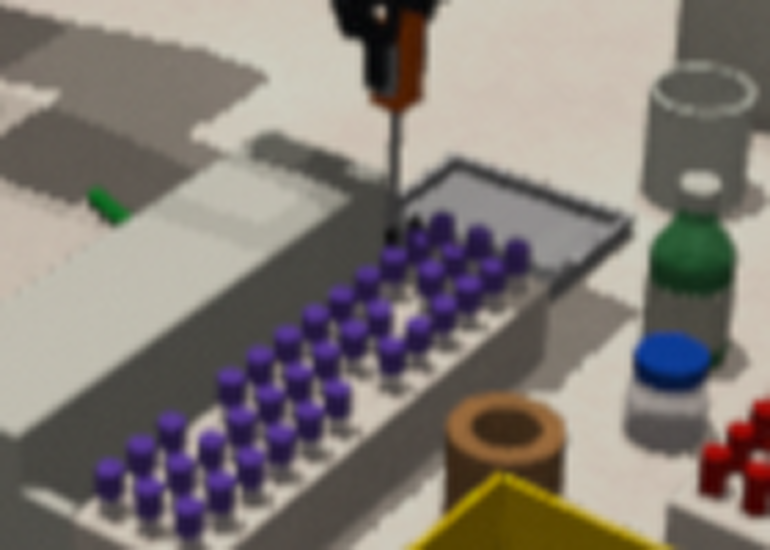

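>>> servo_tool --pt "0 0 0 0 -4 0 -1" --pt "0 0 0 0 -8 0 -1" --pt "0 0 0 0 -12 0 -1" --pt "0 0 0 0 -16 0 -1" --pt "0 0 0 0 -20 0 -1" --pt "0 0 0 0 -24 0 -1" --pt "0 0 0 0 -27 0 -1" --pt "0 0 0 0 -28 0 -1"

```text
time_s: 29.6
eef_pos: [0.5396, 0.1716, 0.1717]
eef_rot: [0.014, 0.708, 0.011, -0.706]
wrist_force: [0.1, -0.4, -1.7]
opening: 0.296
```

```bash
python3 st.py
python3 - <<'E'
from h import *
C=cams()
cv2.imwrite("pics/t15.png",cv2.resize(C["top"]["pixels"][180:250,145:285],None,fx=5.5,fy=5.5,interpolation=cv2.INTER_CUBIC))
cv2.imwrite("pics/s15.png",cv2.resize(C["scene"]["pixels"][170:270,240:380],None,fx=5.5,fy=5.5,interpolation=cv2.INTER_CUBIC))
E
```

```text
t 29.6 p [0.5396 0.1716 0.1717] F [ 0.15 -0.41 -1.72] M [-0.124  0.013  0.001] op 0.296
[[0.0023, 0.0358, -0.9994], [-0.005, -0.9993, -0.0358], [-1.0, 0.0051, -0.0021]]
```

View pics/t15.png

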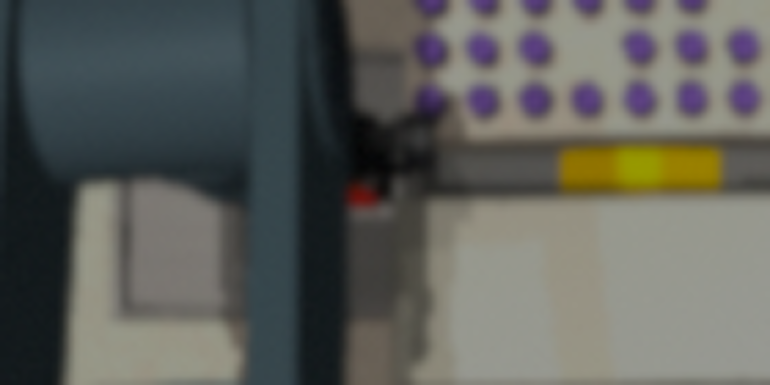

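View pics/s15.png

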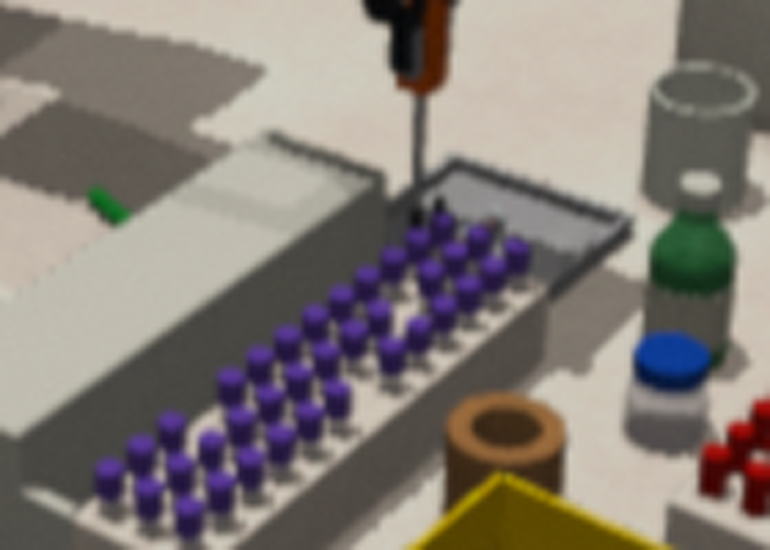

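The red cap is in the tray at raw pixel (211,216), about 20 mm past the mouth. I'll back off 4 mm and lift straight up.

>>> servo_tool --pt "0 0 0 0 3 0 -1" --pt "0 0 0 -2 4 0 -1" --pt "0 0 0 -12 4 0 -1" --pt "0 0 0 -30 4 0 -1" --pt "0 0 0 -55 4 0 -1" --pt "0 0 0 -85 4 0 -1" --pt "0 0 0 -115 4 0 -1" --pt "0 0 0 -135 4 0 -1"

```text
time_s: 30.7
eef_pos: [0.5401, 0.1683, 0.3103]
eef_rot: [0.014, 0.709, 0.011, -0.705]
wrist_force: [0.7, 0.2, -1.9]
opening: 0.298
```

```bash
python3 st.py
python3 - <<'E'
from h import *
C=cams()
cv2.imwrite("pics/t16.png",cv2.resize(C["top"]["pixels"][180:250,145:285],None,fx=5.5,fy=5.5,interpolation=cv2.INTER_CUBIC))
cv2.imwrite("pics/s16.png",cv2.resize(C["scene"]["pixels"][150:270,240:380],None,fx=5,fy=5,interpolation=cv2.INTER_CUBIC))
E
```

```text
t 30.7 p [0.5401 0.1683 0.3103] F [ 0.65  0.23 -1.93] M [-0.049  0.007 -0.027] op 0.298
[[0.0062, 0.0357, -0.9993], [-0.0045, -0.9993, -0.0358], [-1.0, 0.0047, -0.006]]
```

View pics/t16.png

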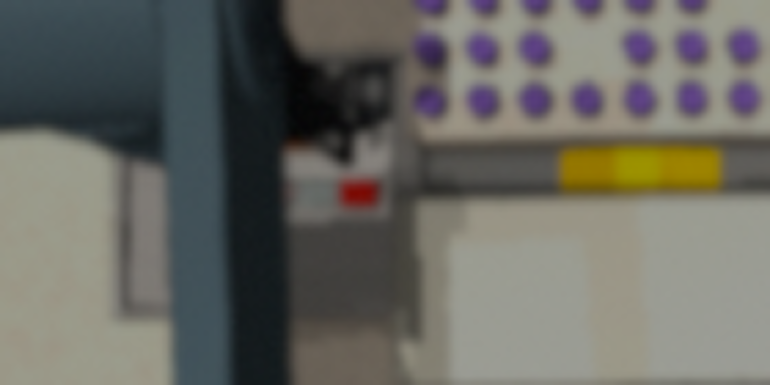

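View pics/s16.png

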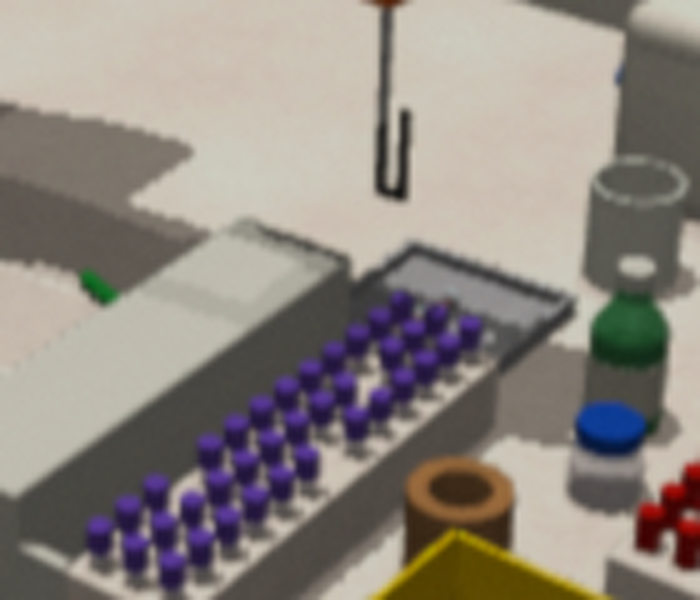

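>>> servo_tool --pt "0 0 0 0 15 4 -1" --pt "0.005 0 0 0 50 15 -1" --pt "0.01 0 0 0 95 28 -1" --pt "0.015 0 0 0 145 42 -1" --pt "0.02 0 0 0 195 56 -1" --pt "0.028 0 0 0 245 71 -1" --pt "0.035 0 0 0 285 83 -1" --pt "0.0355 0 0 0 315 91 -1"

```text
time_s: 31.8
eef_pos: [0.4596, -0.1517, 0.3109]
eef_rot: [0.001, 0.71, -0.002, -0.704]
wrist_force: [0.4, -0.5, -2.1]
opening: 0.296
```

```bash
python3 st.py
```

```text
t 31.8 p [ 0.4596 -0.1517  0.3109] F [ 0.43 -0.52 -2.12] M [-0.014 -0.04   0.061] op 0.296
[[0.0079, -0.0017, -1.0], [-0.0039, -1.0, 0.0017], [-1.0, 0.0039, -0.0079]]
```

>>> servo_tool --pt "-0.001 -0.002 -0.001 0 30 10 -1" --pt "-0.002 -0.004 -0.002 0 75 22 -1" --pt "-0.003 -0.008 -0.004 0 120 36 -1" --pt "-0.003 -0.008 -0.004 5 160 47 -1" --pt "-0.003 -0.008 -0.004 30 195 52 -1" --pt "-0.003 -0.008 -0.004 60 215 52 -1" --pt "-0.003 -0.008 -0.004 85 224 52 -1" --pt "-0.003 -0.008 -0.004 96 225 52 -1"

```text
time_s: 32.8
eef_pos: [0.4062, -0.3767, 0.2128]
eef_rot: [0.001, -0.706, -0.001, 0.708]
wrist_force: [-0.5, -0.8, -1.3]
opening: 0.299
```

```bash
python3 st.py
python3 - <<'E'
from h import *
C=cams()
cv2.imwrite("pics/s18.png",cv2.resize(C["scene"]["pixels"][190:320,130:260],None,fx=4.6,fy=4.6,interpolation=cv2.INTER_CUBIC))
E
```

```text
t 32.8 p [ 0.4062 -0.3767  0.2128] F [-0.49 -0.77 -1.26] M [ 0.011 -0.035 -0.029] op 0.299
[[-0.0029, -0.0001, -1.0], [0.0036, -1.0, 0.0001], [-1.0, -0.0036, 0.0029]]
```

View pics/s18.png

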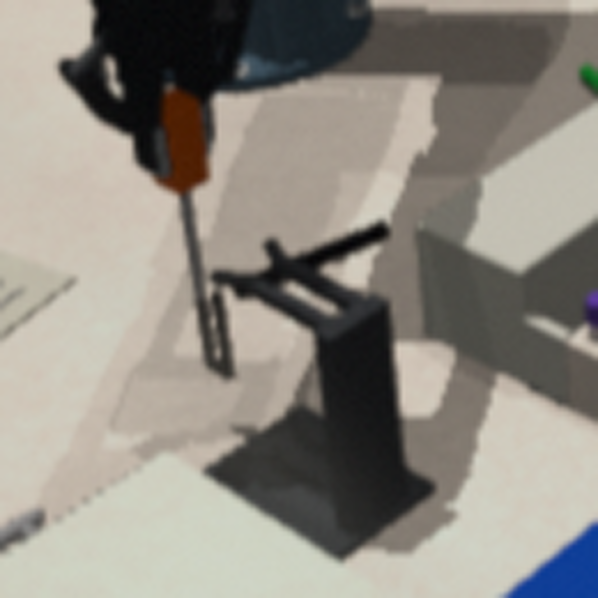

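>>> servo_tool --pt "0 0.003 0.004 10 -1 0 -1" --pt "0 0.003 0.004 20 -1 0 -1" --pt "0 0.003 0.004 21 -1 -10 -1" --pt "0 0.003 0.004 21 -1 -22 -1" --pt "0 0.003 0.004 21 -1 -34 -1" --pt "0 0.003 0.004 21 -1 -46 -1" --pt "0 0.003 0.004 21 -1 -58 -1" --pt "0 0.003 0.004 21 -1 -66 -1"

```text
time_s: 33.9
eef_pos: [0.4737, -0.3749, 0.1925]
eef_rot: [0.001, 0.707, 0.0, -0.707]
wrist_force: [0.7, 0.1, -1.5]
opening: 0.296
```

```bash
python3 st.py
python3 - <<'E'
from h import *
C=cams()
cv2.imwrite("pics/s19.png",cv2.resize(C["scene"]["pixels"][200:320,140:260],None,fx=5,fy=5,interpolation=cv2.INTER_CUBIC))
E
```

```text
t 33.9 p [ 0.4737 -0.3749  0.1925] F [ 0.72  0.12 -1.47] M [-0.019 -0.021 -0.001] op 0.296
[[0.0008, 0.0013, -1.0], [-0.001, -1.0, -0.0013], [-1.0, 0.001, -0.0008]]
```

View pics/s19.png

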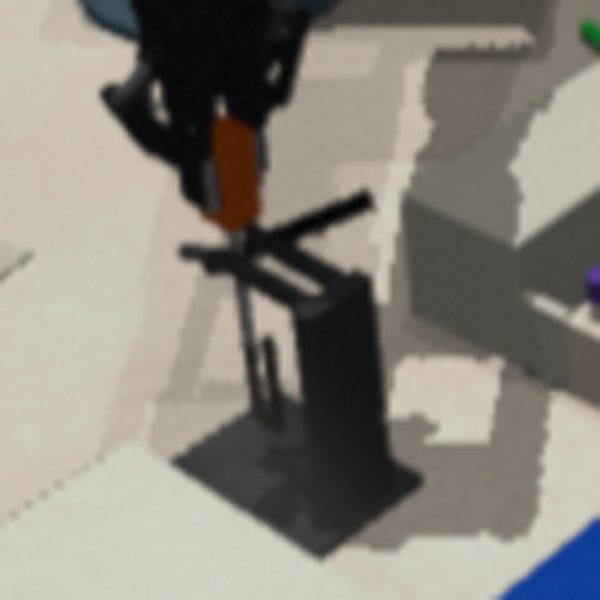

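>>> servo_tool --pt "0 0 0 0 0 -8 -1" --pt "0 0 0 0 0 -18 -1" --pt "0 0 0 0 0 -26 -1" --pt "0 0 0 0 0 -29 -1" --pt "0 0 0 3 0 -29 -1" --pt "0 0 0 6 0 -29 -1" --pt "0 0 0 9 0 -29 -1" --pt "0 0 0 12 0 -29 -1"

```text
time_s: 35.0
eef_pos: [0.5024, -0.3749, 0.1802]
eef_rot: [0.001, 0.707, 0.0, -0.707]
wrist_force: [0.5, 0.4, -1.3]
opening: 0.291
```

>>> servo_tool --pt "0 0 0 0.4 0 0 -1" --pt "0 0 0 0.8 0 0 -1" --pt "0 0 0 1.2 0 0 -1" --pt "0 0 0 1.5 0 0 -1" --pt "0 0 0 1.8 0 0 -1" --pt "0 0 0 2 0 0 -1" --pt "0 0 0 2 0 0 -1" --pt "0 0 0 2 0 0 -1"

```text
time_s: 36.0
eef_pos: [0.5025, -0.3749, 0.1786]
eef_rot: [0.001, 0.707, 0.0, -0.707]
wrist_force: [-1.9, 1.8, 3.5]
opening: 0.296
```

```bash
python3 st.py
python3 - <<'E'
from h import *
C=cams()
cv2.imwrite("pics/s20.png",cv2.resize(C["scene"]["pixels"][200:320,140:260],None,fx=5,fy=5,interpolation=cv2.INTER_CUBIC))
E
```

```text
t 36.0 p [ 0.5025 -0.3749  0.1786] F [-1.94  1.76  3.45] M [0.291 0.304 0.049] op 0.296
[[0.001, 0.0014, -1.0], [-0.0011, -1.0, -0.0014], [-1.0, 0.0011, -0.001]]
```

View pics/s20.png

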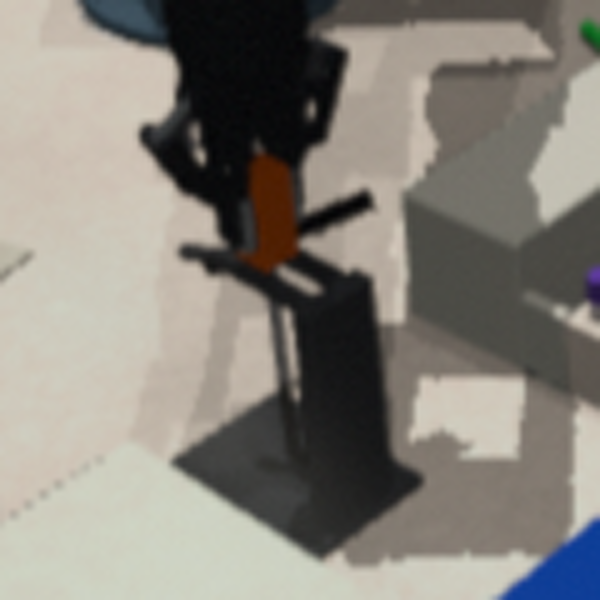

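The handle is seated at the same height as when I gripped it, with a light 4–5 N contact. Releasing slowly, then lifting.

>>> servo_tool --pt "0 0 0 0 0 0 -0.3" --pt "0 0 0 0 0 0 -0.2" --pt "0 0 0 0 0 0 0" --pt "0 0 0 0 0 0 0.2" --pt "0 0 0 0 0 0 0.5" --pt "0 0 0 0 0 0 0.8" --pt "0 0 0 0 0 0 1" --pt "0 0 0 0 0 0 1"

```text
time_s: 37.1
eef_pos: [0.5025, -0.3749, 0.1787]
eef_rot: [0.001, 0.707, 0.0, -0.707]
wrist_force: [0.4, -0.4, -0.1]
opening: 1.005
```

>>> servo_tool --pt "0 0 0 -5 0 0 1" --pt "0 0 0 -15 0 0 1" --pt "0 0 0 -30 0 0 1" --pt "0 0 0 -50 0 0 1" --pt "0 0 0 -75 0 0 1" --pt "0 0 0 -100 0 30 1" --pt "0 0 0 -120 0 70 1" --pt "0 0 0 -130 0 110 1"

```text
time_s: 38.1
eef_pos: [0.3918, -0.3754, 0.3117]
eef_rot: [0.002, 0.708, -0.001, -0.706]
wrist_force: [-0.0, -0.6, 0.3]
opening: 0.999
```

```bash
python3 st.py
python3 - <<'E'
from h import *
import pickle
C=cams();pickle.dump(C,open("c9.pkl","wb"))
cv2.imwrite("pics/s21.png",cv2.resize(C["scene"]["pixels"][200:320,140:260],None,fx=5,fy=5,interpolation=cv2.INTER_CUBIC))
cv2.imwrite("pics/t21.png",C["top"]["pixels"])
cv2.imwrite("pics/t21b.png",cv2.resize(C["top"]["pixels"][165:260,150:290],None,fx=5.6,fy=5.6,interpolation=cv2.INTER_CUBIC))
E
```

```text
t 38.1 p [ 0.3918 -0.3754  0.3117] F [-0.01 -0.56  0.32] M [-0.049 -0.005  0.033] op 0.999
[[0.0031, 0.002, -1.0], [-0.0045, -1.0, -0.002], [-1.0, 0.0045, -0.0031]]
```

View pics/s21.png

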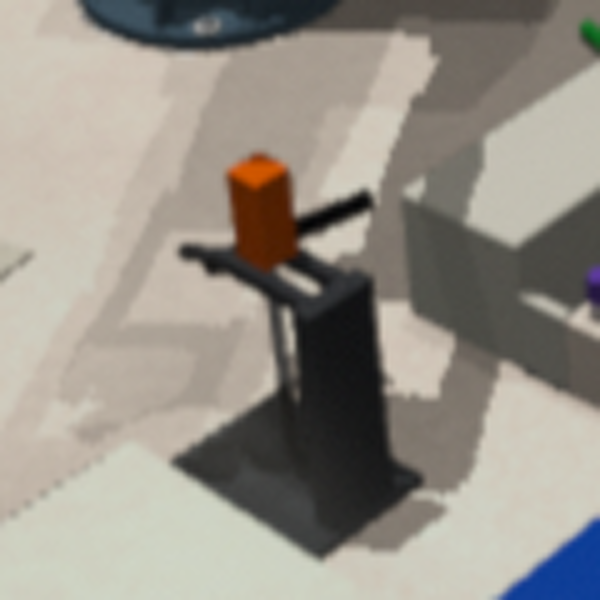

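View pics/t21.png

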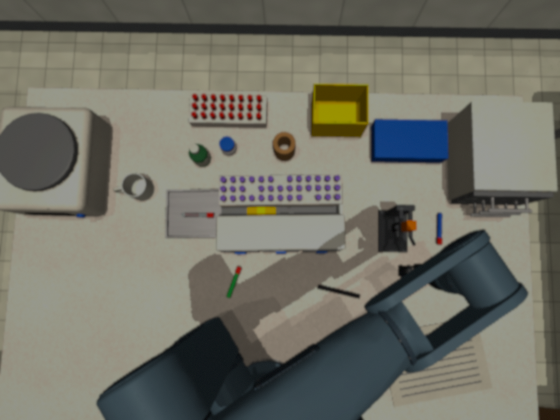

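View pics/t21b.png

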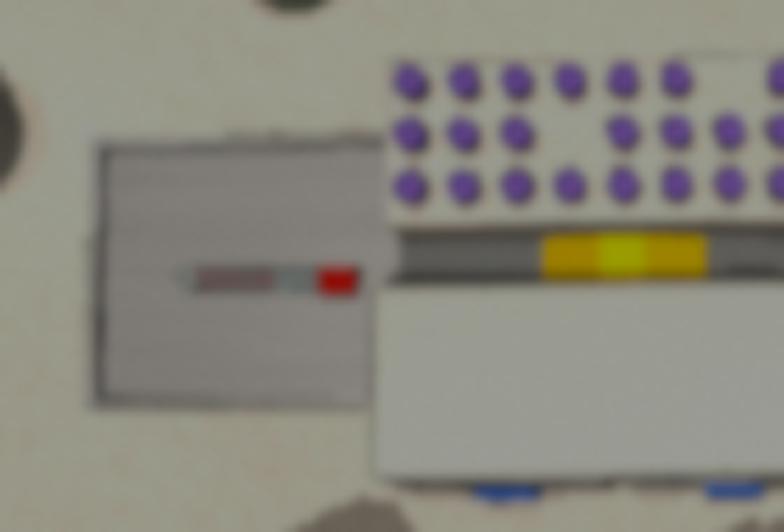

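Run:
```python
from h import *
import pickle
C=pickle.load(open("c9.pkl","rb"));T=C["top"]
for nm,x in(("cap end",358),("tip",178)): print(nm,ray(T,(x/5.6+150-.4,280/5.6+165-.4),.014).round(4),"mouth y ~.1545")
S=C["scene"];f=lambda x,y:(x/5+140-.4,y/5+200-.4)
for p in((228,175),(260,155),(293,170),(261,188)): print(ray(S,f(*p),.225).round(4))
from bench import ctrl
ctrl.hand_in()
```

```text
cap end [0.5431 0.1753 0.014 ] mouth y ~.1545
tip [0.5412 0.2744 0.014 ] mouth y ~.1545
[ 0.4972 -0.3869  0.225 ]
[ 0.4959 -0.3624  0.225 ]
[ 0.5216 -0.361   0.225 ]
[ 0.521 -0.384  0.225]
the job is handed in; nothing more can be done
```

I dragged the tube out of the gap into the steel tray, hung the rod back in its stand and handed the job in at about 38 s of the 72 allowed. The hand-in gives no verdict.

**Last checks, from the pictures:**
- **Tube:** it lies flat in the tray. Its cap end is about 21 mm past the mouth and its tip about 120 mm past, so it measures 99 mm against the 100 mm given.
- **Rod:** it hangs upright on the prongs. I released it at the same height as when I gripped it. The handle's centre is within about 3 mm of where it started.
- **Gripper and bystanders:** the gripper is open and clear. Nothing else appears to have moved, judged by eye.

**Forces:** the highest wrist forces I read at the end of a move were about 5 N. They came when I first gripped the handle, when I felt the cover, and when I set the handle down. Force was only reported once per move, so I can't rule out a brief peak in between.

**What disagreed:**
- **Calibration:** the scene camera read about 3–4 mm off the top camera and the arm's own pose. I relied on positions measured relative to the drawer edge.
- **Rack height:** the body of the rack measured only about 60 mm high, so the given 92 mm seems to include the tube caps.
- **Cover position:** I felt a push of about 5 N when the toe was some 6–8 mm short of where the pictures put the foot of the ramp. It went away when I lifted 3 mm.
- **Cover height:** the pictures put the top about 17 mm above the floor. Lowering the rod to that height on the flat top met nothing, so I never confirmed it by touch.

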